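# Change the adapter plate on the connector inspection unit

### The arm

A 6-joint arm with a two-finger parallel gripper is mounted at the origin on a cart in front of the work surface, level with it; the furniture and walls round the work are solid. World frame = base frame: x ahead of the robot, y to its left, z up, the work surface at z = 0. Lengths are in m, angles in rad, forces in N, time in s.
With the tool pointing down it reaches from about 0.275 to 1 m from the base axis. Payload 8.4 kg.
Tool frame: the origin (TCP) lies midway between the tips of the shut fingers; the grasp point (between the pads) lies 19 mm behind it (r.hold_point_z is the distance from the TCP to the grasp point, in m); z points along the fingers, y is the line along which they close (so a half turn about z gives the same grasp; the last joint's range is limited). The gripper opens to 85 mm and grips with 20 to 120 N. Pads are 22 mm wide; open, the fingers measure 114 mm over their backs; the gripper's body (76 mm by 85 mm) begins 54 mm behind the grasp point. The pads swing forward as they close: fully open they stand 13 mm farther back than shut.
Start: joints at [1.252, 0.353, 1.633, -0, 1.155, -0.002], TCP at [0.195, 0.594, 0.204] pointing down, gripper open.
Joint ranges: [-2.63, 2.63], [-0.92, 2.1], [0.06, 2.66], [-1.3, 4.44], [0, 2.69], [-3.02, 3.02]. Speed limits (rad/s): [2.22, 2.22, 2.79, 3.14, 3.14, 3.14].

### API

Orientations are given as a rotation vector (axis times angle).
In Python, from rig import get_state, vision, sign_off, r gives the robot as it stands.
- The arm moves only by the tool apply_moves, never from a script. Its argument "rows" is a list of rows, each an object of numbers: "dx", "dy", "dz": the shift along the tool's x, y, z scaled (see below); "rx", "ry", "rz": the turn, a rotation vector about the tool's x, y, z scaled (see below). In form: [{"dx": .., "dy": .., "dz": .., "rx": .., "ry": .., "rz": ..}, ...]. A call has 1 to 20 rows; each row is the pose to reach, as a shift and turn from the pose commanded when the call began, along the tool's axes at that moment; what a row does not reach only later rows make up. The controller multiplies each number of a shift by 150 mm and each number of a turn by 1.5 rad. A row lasts 1/12 s, in which the tool goes at most 41.7 mm and 7.16 degrees, less where a joint would pass 70% of its speed; a pose out of reach is approached as far as the arm can. A call with a number of a shift or a turn outside -1 to 1 is refused whole. A call with a gripper value outside its range is refused whole. "grip" is the closure, from 0 (fully open) to 1 (shut), set as the call begins (left out, the last holds). The fingers move at their own pace and stop on an object; "grip_force" is the grip in N (left out, the last holds). Time passes only in rows, so rows that repeat a pose let the fingers close. It gives the time, the measured TCP pose, the force, the opening and the grip force at its end, in the units of the state.
- get_state(): the state, without advancing time (a new reading comes with each control period).
- vision.capture(name): name is "scene" or "top" or "wrist"; returns a dict with "color" (400x640x3 uint8, red, green, blue), "fov_y" (degrees; the focal length in pixels is half the picture's height over the tangent of half this angle, whatever the lens; pixels are square), "cx", "cy" (the principal point, pixels), "rvec" (rotation vector, rad) and "tvec" (3), from world to camera coordinates, as OpenCV has them. Camera axes: x right, y down, z forward; pixel columns grow to the right and rows downward; lengths in m; the calibration is good to about 2 mm. A picture is of the moment at which its call begins. There is no depth.
- sign_off(): hands the job in; it is judged then, once.
The state is a dict: "time": time; "joints": joint angles; "qd": joint speeds; "joint_efforts": joint torques, N m; "tcp_pos": TCP position; "orientation": TCP orientation; "force": force on the tool from outside, world axes, zero at the start; "ft_torque": the same for the moment, N m; "width": finger opening in m; "gripper_force": force on a finger pad.
Only numpy, scipy, OpenCV 4.12 (cv2) and the standard library are available. Lean on these libraries where they do the work, as an engineer would, in place of code of your own. Each camera call takes 0.05 s, during which the arm holds its last target. There are 200 camera calls.

### The job

Change the inspection unit over from the blue adapter plate to the green one: press the red catch so that the blue plate springs loose, draw it out of the dovetail and lay it flat in the empty nest of the black storage tray. Then slide the green plate into the dovetail, arrow end first, until the catch clicks down behind it and holds it. Leave the beige plate in its nest and do not knock over or shift the other things on the bench.

Things in the scene. Friction and masses are not known exactly. Their poses are not given: they have to be found in the camera images.
- dock: Inspection unit, fixed: white case, x -112 to +66, y +-72, 50 mm high, dark key strip on its sloped front (-x). Origin at bench level under a plate's home position; +x is the way a plate slides in. An aluminium stage on the case: flat bed 54 mm above the bench, x -100 to +50, y +-46; on it two steel dovetail rails x -34 to +31 and an end stop behind them, all 10 mm high (tops at 64).
- home (a point): On the bed (54 mm above the bench), axes as the unit's: here lies the middle of a plate's underside when it is caught, within 1 mm. The rails leave a plate 1.2 mm of play a side. The end stop halts a plate 2 mm beyond home. A round dark lens window marks the spot.
- mouth (a point): On the bed, middle of the outer end of the rails, 34 mm before home, axes as the unit's. From here on inward the rails narrow for 14 mm as a lead-in (5.5 mm wider a side at this end). The bed before it is open for 66 mm: a plate set down flat with its middle 30 mm before this point is wholly clear of the rails and can be pushed in.
- catch (a joint): Rocker catch on the right (-y) rail, turning about a line along the unit's x. 0 rad: nose down, in a plate's pocket or with no plate; about 0.3: nose lifted to the top of a plate, which is then free; 0.46: pad pressed to its stop. A spring returns it to 0; pressing takes 2 to 5 N at the pad.
- catch_pad (a point): Middle of the top of the catch's red ribbed thumb pad, 24 (x) x 22 (y) mm, at the unit's x = +7.5, y = -60.5, 72.5 mm above the bench at rest. Pressed straight down it sinks about 10 mm to its stop. The steel arm and nose reach from it inward to 20 mm right of the unit's middle line, their top 71 mm above the bench (78 when lifted).
- ejector (a joint): Brass spring plunger, 7 mm thick, in the end stop. 0 m: plate at home (4 N outward); -0.014: fully out (2 N); +0.002: plate at the end stop. When the catch is pressed it throws the plate 13 to 18 mm out to -x (the nose then rides on its bevel, about 0.15 rad); the rest it must be drawn, level, about 50 mm. To click a plate home push it with 6 to 12 N to the end stop; it springs back 2 mm against the catch.
- plate_blue: Loose dark grey dovetail plate, 56 long (x) x 58 wide at the foot (y; 48 at the top) x 9 mm thick, about 130 g; on its middle a blue adapter block 20 (x) x 22 (y) mm, from 9 to 37 mm above the underside, then a 10 mm thick sleeve up to 45. Origin: middle of the underside. +x is the leading end (white arrow, bevelled corner); the catch's pocket is in the top of the -y edge. Starts caught.
- block_blue (a point): Middle of the blue block, 27 mm above the plate's underside. The block is best gripped across x (20 mm wide): with fingertips 6 mm or more above the plate's top that is clear of rails and catch. A plate can be pushed along by the -x face of its block.
- plate_green: The same plate with a green adapter block, origin and axes alike; starts in the tray in the middle or the right nest, its +x along the tray's +x within 3 degrees.
- block_green (a point): Middle of the green block, 27 mm above the plate's underside.
- plate_beige: The same plate with a beige adapter block; lies in the other one of those two nests and stays there.
- tray: Black storage tray, fixed, 76 (x) x 218 (y) mm, three nests in a row along its y, each 66 x 66 mm, 71 mm apart; floor 4 mm and walls 13 mm above the bench. Origin: centre of its underside. The left nest (+y end) is the empty one.
- nest_empty (a point): Centre of the floor of the empty (left, +y) nest, 4 mm above the bench; axes as the tray's.
- lapper_right: Tall black and white lapping machine at the left of the bench, fixed, about 390 x 370 mm and 380 mm high; keep the arm clear of it. Origin: centre of its underside.
- loupe: Black standing loupe, 40 mm thick and 40 mm tall, loose, at the front edge of the bench before the gap between unit and tray; bystander. Origin at the centre of its underside.
- tweezers_0: Black tweezers, 127 mm long, 10 mm high, lying loose behind the tray beside a second, fixed pair; bystander. Origin at the middle of the underside.
Mind the look-alikes: they are no part of the job. Leave any yellow look-alike of the plate_green alone.

How it is judged:
By the outcome, as a careful person would: the job done as asked, in the order asked, and still so for the second after the job is handed in, with the robot touching nothing.
It also fails if it takes over 64 s, if anything falls off the work surface, if the arm or the gripper's body presses on something with over 40 N, if the wrist force passes 120 N, or if a joint passes its speed limit or range.

## Working session

There is one attempt and no reset: what is moved stays moved. The work goes in short steps, Python scripts to look and compute and a tool call to move; the robot and the scene stay as the last step left them, time stands still between calls to the robot, and variables do not carry over. Pictures are saved under pics/ and viewed, at most 10 in all, crops included, and the job is handed in when it is done.

Besides the shell and the picture viewer there is one more tool, called after ">>>" as name(argument=value, ...), one argument or row to a line, values as JSON. apply_moves: Moves the arm, as the interface text tells. Its arguments: {"type":"object","properties":{"rows":{"type":"array"},"grip":{"type":"number"},"grip_force":{"type":"number"}},"required":["rows"]}

```bash
ls; mkdir -p pics; python3 - <<'E'
from rig import get_state, vision, r
import cv2,numpy as np
s=get_state();print({k:np.round(v,4) for k,v in s.items()},r.hold_point_z)
for n in("scene","top"):
    c=vision.capture(n);cv2.imwrite(f"pics/{n}0.png",c["color"][:,:,::-1])
    R=cv2.Rodrigues(np.array(c["rvec"]))[0];print(n,c["fov_y"],c["cx"],c["cy"],-R.T@np.array(c["tvec"]).ravel());print(R)
E
```

```text
pics
{'time': np.float64(0.0), 'joints': array([ 1.2516,  0.3537,  1.6341,  0.    ,  1.1552, -0.0024]), 'qd': array([-0.001 , -0.0009,  0.0011,  0.0029,  0.0016, -0.0001]), 'joint_efforts': array([ 1.80000e-03, -6.05240e+01, -3.42074e+01,  0.00000e+00,
        9.20000e-03,  0.00000e+00]), 'tcp_pos': array([0.1945, 0.5934, 0.2036]), 'orientation': array([-4.955e-01, -3.102e+00,  2.100e-03]), 'force': array([ 0.4363,  0.9167, -0.3899]), 'ft_torque': array([-0.0079, -0.0372,  0.0046]), 'gripper_force': np.float64(0.0), 'width': np.float64(0.0851)} 0.0187
scene 56.827746172012056 318.77920434078396 204.40219419843004 [-0.17705069 -0.66329349  0.76738029]
[[ 0.72823557 -0.68531529 -0.00398798]
 [-0.39658549 -0.416663   -0.8179926 ]
 [ 0.55892119  0.59727289 -0.57521492]]
top 44.11088881559816 319.8021212796552 202.50168139840608 [0.17638037 0.03717632 1.65252235]
[[ 0.08985189 -0.9959405   0.00539986]
 [-0.97385906 -0.08899288 -0.20899474]
 [ 0.20862687  0.01351987 -0.97790186]]
```

View pics/scene0.png

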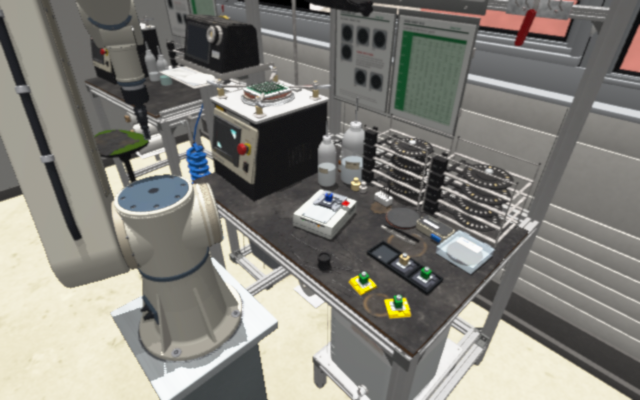

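View pics/top0.png

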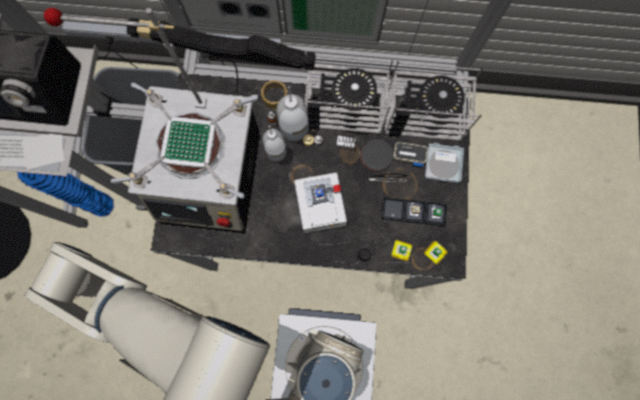

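The scene view shows the unit with blue block at (328,198) and red pad at (347,203), the tray with beige at (404,260) and green at (427,272), and yellow look-alikes at (362,283) and (398,305). In the top view, blue is at (319,193), red (337,188), tray (414,211) and green (437,212), so green is in the right nest.

```bash
cat > h.py <<'E'
from rig import get_state, vision, r
import cv2,numpy as np
from scipy.spatial.transform import Rotation as Ro
class Cam:
    def __init__(s,name,save=None):
        c=vision.capture(name);s.im=c["color"];s.f=200/np.tan(np.radians(c["fov_y"])/2);s.c=np.array([c["cx"],c["cy"]])
        s.R=cv2.Rodrigues(np.array(c["rvec"],float))[0];s.t=np.array(c["tvec"],float).ravel();s.o=-s.R.T@s.t
        s.hsv=cv2.cvtColor(s.im,cv2.COLOR_RGB2HSV)
        if save:cv2.imwrite(f"pics/{save}.png",s.im[:,:,::-1])
    def ray(s,p):
        return s.R.T@np.array([*((np.asarray(p,float)-s.c)/s.f),1])
    def plane(s,p,z):
        d=s.ray(p);return s.o+d*(z-s.o[2])/d[2]
    def pix(s,P):
        q=s.R@np.asarray(P,float)+s.t;return q[:2]/q[2]*s.f+s.c
    def mask(s,lo,hi,roi=None):
        m=cv2.inRange(s.hsv,np.array(lo),np.array(hi))
        if roi:
            k=np.zeros_like(m);x0,y0,x1,y1=roi;k[y0:y1,x0:x1]=255;m&=k
        return m
    def blobs(s,m,amin=8):
        n,_,st,ce=cv2.connectedComponentsWithStats(m)
        return [(st[i,4],ce[i],st[i,:4]) for i in np.argsort(-st[:,4]) if i and st[i,4]>=amin]
def tri(c1,p1,c2,p2):
    A=np.zeros((3,3));b=np.zeros(3)
    for c,p in((c1,p1),(c2,p2)):
        d=c.ray(p);d/=np.linalg.norm(d);M=np.eye(3)-np.outer(d,d);A+=M;b+=M@c.o
    return np.linalg.solve(A,b)
def tool(P,R=None):
    "shift in tool axes (units of 150mm) and turn (units 1.5rad) from now"
    st=get_state();T=Ro.from_rotvec(st["orientation"]);d=T.inv().apply(np.asarray(P)-st["tcp_pos"])/.15
    w=(T.inv()*R).as_rotvec()/1.5 if R is not None else None
    return np.round(d,4),None if w is None else np.round(w,4)
E
python3 - <<'E'
from h import *
s=Cam("scene");t=Cam("top")
B=[[105,120,60],[130,255,255]];Rd=[[0,150,100],[6,255,255]];G=[[50,100,40],[85,255,255]]
for nm,(lo,hi),rs,rt in(("blue",B,(290,180,360,235),(295,170,345,230)),("red",Rd,(290,180,360,235),(295,170,345,230)),("green",G,(410,255,445,290),(425,195,450,225))):
    a=s.blobs(s.mask(lo,hi,rs),3);b=t.blobs(t.mask(lo,hi,rt),3)
    print(nm,[(x[0],x[1].round(1)) for x in a[:3]],[(x[0],x[1].round(1)) for x in b[:3]])
    if a and b: print(tri(s,a[0][1],t,b[0][1]).round(4), t.plane(b[0][1],.09 if nm!="green" else .04).round(4))
# white case
m=t.mask([0,0,170],[180,50,255],(285,165,355,240));cs=max(cv2.findContours(m,0,2)[0],key=cv2.contourArea)
q=cv2.boxPoints(cv2.minAreaRect(cs));print("case",[t.plane(p,.05).round(3)[:2] for p in q])
m=t.mask([0,0,0],[180,255,45],(375,190,455,230));cs=max(cv2.findContours(m,0,2)[0],key=cv2.contourArea)
q=cv2.boxPoints(cv2.minAreaRect(cs));print("tray",[t.plane(p,.013).round(3)[:2] for p in q])
for p in((364,255),):print("loupe",t.plane(p,.04))
E
```

```text
blue [(np.int32(42), array([328.2, 197.1]))] [(np.int32(25), array([319.7, 193.5]))]
[0.5428 0.0613 0.0788] [0.5394 0.0617 0.09  ]
red [(np.int32(20), array([345.1, 203. ]))] [(np.int32(38), array([337., 188.]))]
[0.5681 0.0067 0.0706] [0.5629 0.0073 0.09  ]
green [(np.int32(78), array([425.1, 272.9]))] [(np.int32(17), array([436.5, 213.1]))]
[ 0.5239 -0.3349  0.0304] [ 0.5199 -0.3306  0.04  ]
case [array([0.588, 0.152]), array([0.628, 0.012]), array([ 0.465, -0.031]), array([0.426, 0.107])]
tray [array([ 0.484, -0.262]), array([ 0.516, -0.265]), array([ 0.511, -0.369]), array([ 0.478, -0.366])]
loupe [ 0.3588258  -0.10012284  0.04      ]
```

```bash
cat >> h.py <<'E'
def yawR(deg):
    c,s=np.cos(np.radians(deg)),np.sin(np.radians(deg));return Ro.from_matrix(np.array([[-s,c,0],[c,s,0],[0,0,-1]]))
def plan(wps,T0=None,P0=None):
    st=get_state();T=T0 or Ro.from_rotvec(st["orientation"]);P=np.array(st["tcp_pos"] if P0 is None else P0)
    for p,y in wps:
        p=np.array(p);Rn=yawR(y);print(np.round(T.inv().apply(p-P)/.15,3),np.round((T.inv()*Rn).as_rotvec()/1.5,3));P=p;T=Rn
E
python3 - <<'E'
from h import *
t=Cam("top")
for p in((245,230),(152,222),(250,200)):print(t.plane(p,0).round(3))
plan([((.25,.46,.27),16),((.29,.33,.3),16),((.32,.2,.3),16),((.40,.09,.28),16),((.48,.06,.28),16)])
E
```

```text
[0.411 0.303 0.   ]
[0.41 0.62 0.  ]
[0.516 0.299 0.   ]
[-0.628 -0.732 -0.44 ] [-0.    0.    0.65]
[-0.907  0.017 -0.2  ] [0. 0. 0.]
[-0.888 -0.047  0.   ] [0. 0. 0.]
[-0.852  0.311  0.133] [0. 0. 0.]
[-0.339  0.458  0.   ] [0. 0. 0.]
```

>>> apply_moves(
  rows=[
    {"dx":-0.63,"dy":-0.73,"dz":-0.44,"rz":0.65},
    {"dx":-0.63,"dy":-0.73,"dz":-0.44,"rz":0.65},
    {"dx":-0.63,"dy":-0.73,"dz":-0.44,"rz":0.65},
    {"dx":-0.63,"dy":-0.73,"dz":-0.44,"rz":0.65},
    {"dx":-0.63,"dy":-0.73,"dz":-0.44,"rz":0.65},
    {"dx":-0.63,"dy":-0.73,"dz":-0.44,"rz":0.65},
    {"dx":-0.63,"dy":-0.73,"dz":-0.44,"rz":0.65},
    {"dx":-0.63,"dy":-0.73,"dz":-0.44,"rz":0.65},
    {"dx":-0.63,"dy":-0.73,"dz":-0.44,"rz":0.65},
  ],
  grip=0,
)

```text
$.rows[0]: bad value
```

>>> apply_moves(
  rows=[
    {"dx":-0.3,"dz":-0.07},
    {"dx":-0.6,"dz":-0.15},
    {"dx":-0.91,"dy":0.017,"dz":-0.2},
    {"dx":-0.91,"dy":0.017,"dz":-0.2},
  ],
)

```text
$.rows[0]: bad value
```

>>> apply_moves(
  rows=[
    {"dx":-0.3},
    {"dx":-0.6},
    {"dx":-0.89,"dy":-0.05},
    {"dx":-0.89,"dy":-0.05},
  ],
)

```text
$.rows[0]: bad value
```

>>> apply_moves(
  rows=[
    {"dx":-0.3,"dy":0.1},
    {"dx":-0.6,"dy":0.2},
    {"dx":-0.85,"dy":0.31,"dz":0.13},
    {"dx":-1.0,"dy":0.55,"dz":0.13},
    {"dx":-1.0,"dy":0.77,"dz":0.13},
    {"dx":-1.0,"dy":0.77,"dz":0.13},
  ],
)

```text
$.rows[0]: bad value
```

```bash
python3 - <<'E'
from h import *
s=get_state();print(s["time"],s["tcp_pos"],s["orientation"],yawR(16).as_rotvec())
w=Cam("wrist","w1");print(w.o,w.R,w.f,w.pix([.541,.061,.09]))
E
```

```text
0.25 [0.1946461  0.59370067 0.20394991] [-4.95587892e-01 -3.10216093e+00  9.56934373e-04] [1.89065766 2.50898745 0.        ]
[0.11528159 0.61974178 0.3724622 ] [[ 3.11963229e-01  9.50094141e-01  2.60645224e-04]
 [ 8.99157671e-01 -2.95326846e-01  3.22951293e-01]
 [ 3.06911107e-01 -1.00514567e-01 -9.46415551e-01]] 294.2668214561131 [ 60.38428381 497.86197539]
```

View pics/w1.png

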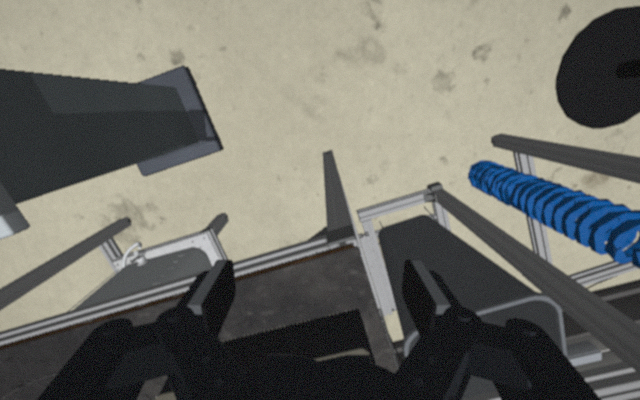

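The moves were refused (each row wants all six numbers), so the wrist picture still shows the floor and bench edge, with the fingers at about (210,300) and (430,300). Repeating with full rows.

>>> apply_moves(
  rows=[
    {"dx":-0.63,"dy":-0.73,"dz":-0.44,"rx":0,"ry":0,"rz":0.65},
    {"dx":-0.63,"dy":-0.73,"dz":-0.44,"rx":0,"ry":0,"rz":0.65},
    {"dx":-0.63,"dy":-0.73,"dz":-0.44,"rx":0,"ry":0,"rz":0.65},
    {"dx":-0.63,"dy":-0.73,"dz":-0.44,"rx":0,"ry":0,"rz":0.65},
    {"dx":-0.63,"dy":-0.73,"dz":-0.44,"rx":0,"ry":0,"rz":0.65},
    {"dx":-0.63,"dy":-0.73,"dz":-0.44,"rx":0,"ry":0,"rz":0.65},
    {"dx":-0.63,"dy":-0.73,"dz":-0.44,"rx":0,"ry":0,"rz":0.65},
    {"dx":-0.63,"dy":-0.73,"dz":-0.44,"rx":0,"ry":0,"rz":0.65},
    {"dx":-0.63,"dy":-0.73,"dz":-0.44,"rx":0,"ry":0,"rz":0.65},
  ],
  grip=0,
)

```text
time: 1.05
tcp_pos: [0.2505, 0.4603, 0.2704]
orientation: [-1.897, -2.504, -0.0]
force: [0.6, -0.3, -0.0]
width: 0.0856
gripper_force: 0.0
```

>>> apply_moves(
  rows=[
    {"dx":-0.3,"dy":0,"dz":-0.07,"rx":0,"ry":0,"rz":0},
    {"dx":-0.6,"dy":0,"dz":-0.15,"rx":0,"ry":0,"rz":0},
    {"dx":-0.91,"dy":0.017,"dz":-0.2,"rx":0,"ry":0,"rz":0},
    {"dx":-0.91,"dy":0.017,"dz":-0.2,"rx":0,"ry":0,"rz":0},
  ],
)

```text
time: 1.38
tcp_pos: [0.291, 0.3265, 0.3012]
orientation: [1.885, 2.511, -0.0]
force: [0.1, 1.5, -0.1]
width: 0.0849
gripper_force: 0.0
```

>>> apply_moves(
  rows=[
    {"dx":-0.3,"dy":0,"dz":0,"rx":0,"ry":0,"rz":0},
    {"dx":-0.6,"dy":0,"dz":0,"rx":0,"ry":0,"rz":0},
    {"dx":-0.89,"dy":-0.05,"dz":0,"rx":0,"ry":0,"rz":0},
    {"dx":-0.89,"dy":-0.05,"dz":0,"rx":0,"ry":0,"rz":0},
  ],
)

```text
time: 1.72
tcp_pos: [0.3199, 0.195, 0.3002]
orientation: [1.888, 2.509, -0.002]
force: [-0.9, 0.6, 0.2]
width: 0.0854
gripper_force: 0.0
```

>>> apply_moves(
  rows=[
    {"dx":-0.3,"dy":0.1,"dz":0,"rx":0,"ry":0,"rz":0},
    {"dx":-0.6,"dy":0.2,"dz":0,"rx":0,"ry":0,"rz":0},
    {"dx":-0.85,"dy":0.31,"dz":0.13,"rx":0,"ry":0,"rz":0},
    {"dx":-1.0,"dy":0.55,"dz":0.13,"rx":0,"ry":0,"rz":0},
    {"dx":-1.0,"dy":0.77,"dz":0.13,"rx":0,"ry":0,"rz":0},
    {"dx":-1.0,"dy":0.77,"dz":0.13,"rx":0,"ry":0,"rz":0},
  ],
)

```text
time: 2.22
tcp_pos: [0.4781, 0.0864, 0.2798]
orientation: [1.889, 2.508, 0.002]
force: [-0.4, 0.2, 0.4]
width: 0.0854
gripper_force: 0.0
```

```bash
python3 - <<'E'
from h import *
s=get_state();print(s["time"],s["tcp_pos"],s["orientation"],yawR(16).as_rotvec())
w=Cam("wrist","w2");print(w.o,w.pix([.541,.061,.09]))
E
```

```text
2.2167 [0.47810268 0.08639444 0.27979482] [1.88947333e+00 2.50810612e+00 2.03034334e-03] [1.89065766 2.50898745 0.        ]
[0.45432488 0.16618684 0.44831282] [359.53323252 204.23635624]
```

View pics/w2.png

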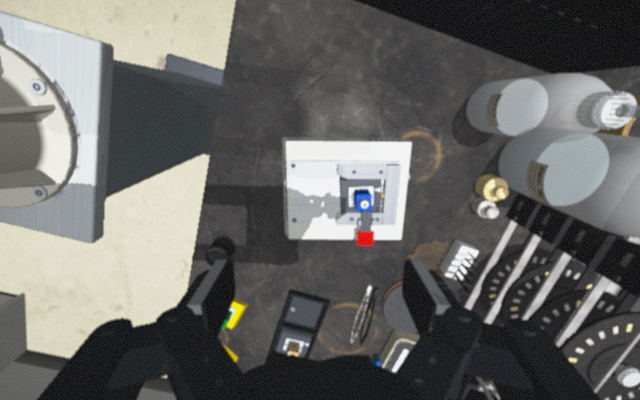

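The wrist view shows the unit's case from (285,140) to (410,240), the blue block at (364,201), the red pad at (365,238) and the loupe at (221,250).

```bash
cat >> h.py <<'E'
def dock(w):
    m=w.mask([0,150,100],[6,255,255],(200,60,480,330));b=w.blobs(m)[0];pad=w.plane(b[1],.0725)
    cs=max(cv2.findContours(m,0,2)[0],key=cv2.contourArea);q=cv2.boxPoints(cv2.minAreaRect(cs));e=[w.plane(p,.0725)[:2] for p in q]
    print("pad",pad.round(4),b[0],"sides",[round(np.linalg.norm(e[i]-e[i-1])*1e3,1) for i in(0,1)],[round(np.degrees(np.arctan2(*(e[i]-e[i-1])[::-1])),1) for i in(0,1)])
    m=w.mask([100,130,50],[130,255,255],(250,60,480,330));b=w.blobs(m)[0];print("blue",b[0],b[2],w.plane(b[1],.085).round(4))
    return pad
E
python3 - <<'E'
from h import *
w=Cam("wrist");pad=dock(w)
m=w.mask([0,0,120],[180,60,255],(255,110,430,260));m=cv2.morphologyEx(m,cv2.MORPH_OPEN,np.ones((3,3)))
cs=max(cv2.findContours(m,0,2)[0],key=cv2.contourArea);h=cv2.convexHull(cs)
q=cv2.approxPolyDP(h,6,True)[:,0];print(q.tolist());print([w.plane(p,.05).round(4)[:2].tolist() for p in q])
# long edges of case: fit lines to hull points of top/bottom edges
pts=cs[:,0].astype(float);P=np.array([w.plane(p,.05)[:2] for p in pts])
for nm,sel in(("left",(pts[:,1]<146)&(pts[:,0]>295)&(pts[:,0]<405)),("right",(pts[:,1]>233)&(pts[:,0]>295)&(pts[:,0]<350))):
    l=cv2.fitLine(P[sel].astype(np.float32),cv2.DIST_HUBER,0,.001,.001).ravel();print(nm,sel.sum(),np.degrees(np.arctan2(l[1],l[0]))%180,l[2:])
E
```

```text
pad [0.5686 0.0092 0.0725] 209 sides [np.float64(21.8), np.float64(22.4)] [np.float64(108.6), np.float64(16.0)]
blue 214 [357 191  17  21] [0.5428 0.0664 0.085 ]
[[287, 141], [413, 142], [403, 240], [291, 239]]
[[0.4256, 0.1078], [0.5879, 0.153], [0.6278, 0.0139], [0.4664, -0.0307]]
left 2 152.8499 [0.5330136  0.13797171]
right 2 147.52722 [ 0.48172325 -0.0271337 ]
```

```bash
python3 - <<'E'
from h import *
plan([((.568,.0093,.13),15.6),((.568,.0093,.085),15.6),((.568,.0093,.0632),15.6)])
E
```

```text
[-0.673  0.466  0.998] [-0.001 -0.     0.006]
[0.  0.  0.3] [0. 0. 0.]
[0.    0.    0.145] [0. 0. 0.]
```

>>> apply_moves(
  rows=[
    {"dx":-0.2,"dy":0.14,"dz":0.1,"rx":0,"ry":0,"rz":0.006},
    {"dx":-0.4,"dy":0.28,"dz":0.3,"rx":0,"ry":0,"rz":0.006},
    {"dx":-0.6,"dy":0.42,"dz":0.5,"rx":0,"ry":0,"rz":0.006},
    {"dx":-0.673,"dy":0.466,"dz":0.75,"rx":0,"ry":0,"rz":0.006},
    {"dx":-0.673,"dy":0.466,"dz":0.998,"rx":0,"ry":0,"rz":0.006},
    {"dx":-0.673,"dy":0.466,"dz":0.998,"rx":0,"ry":0,"rz":0.006},
    {"dx":-0.673,"dy":0.466,"dz":0.998,"rx":0,"ry":0,"rz":0.006},
    {"dx":-0.673,"dy":0.466,"dz":0.998,"rx":0,"ry":0,"rz":0.006},
    {"dx":-0.673,"dy":0.466,"dz":0.998,"rx":0,"ry":0,"rz":0.006},
    {"dx":-0.673,"dy":0.466,"dz":0.998,"rx":0,"ry":0,"rz":0.006},
  ],
  grip=1,
  grip_force=30,
)

```text
time: 3.15
tcp_pos: [0.5686, 0.01, 0.1339]
orientation: [1.899, 2.499, 0.004]
force: [-0.1, 0.8, 0.3]
width: -0.0
gripper_force: 0.0
```

>>> apply_moves(
  rows=[
    {"dx":0,"dy":0,"dz":0.15,"rx":0,"ry":0,"rz":0},
    {"dx":0,"dy":0,"dz":0.27,"rx":0,"ry":0,"rz":0},
    {"dx":0,"dy":0,"dz":0.33,"rx":0,"ry":0,"rz":0},
    {"dx":0,"dy":0,"dz":0.36,"rx":0,"ry":0,"rz":0},
    {"dx":0,"dy":0,"dz":0.38,"rx":0,"ry":0,"rz":0},
    {"dx":0,"dy":0,"dz":0.4,"rx":0,"ry":0,"rz":0},
    {"dx":0,"dy":0,"dz":0.42,"rx":0,"ry":0,"rz":0},
    {"dx":0,"dy":0,"dz":0.435,"rx":0,"ry":0,"rz":0},
    {"dx":0,"dy":0,"dz":0.44,"rx":0,"ry":0,"rz":0},
    {"dx":0,"dy":0,"dz":0.44,"rx":0,"ry":0,"rz":0},
    {"dx":0,"dy":0,"dz":0.44,"rx":0,"ry":0,"rz":0},
    {"dx":0,"dy":0,"dz":0.44,"rx":0,"ry":0,"rz":0},
    {"dx":0,"dy":0,"dz":0.44,"rx":0,"ry":0,"rz":0},
  ],
)

```text
time: 4.23
tcp_pos: [0.5675, 0.0093, 0.0652]
orientation: [1.902, 2.5, 0.0]
force: [0.6, 0.4, 0.0]
width: -0.0002
gripper_force: 0.0
```

```bash
python3 - <<'E'
from h import *
s=get_state();print(s["time"],s["tcp_pos"],s["force"])
w=Cam("wrist","w3")
m=w.mask([100,130,50],[130,255,255],(150,0,500,330))
for b in w.blobs(m)[:3]:print(b,w.plane(b[1],.085))
t=Cam("top");b=t.blobs(t.mask([105,120,60],[130,255,255],(295,170,345,230)),3);print([(x[0],x[1],t.plane(x[1],.09)) for x in b])
E
```

```text
4.2333 [0.56746264 0.00929883 0.06524329] [0.6346227  0.42098681 0.04604805]
(np.int32(1183), array([304.90532544, 149.97295013]), array([284, 127,  42,  49], dtype=int32)) [0.54450543 0.06554312 0.085     ]
[]
```

View pics/w3.png

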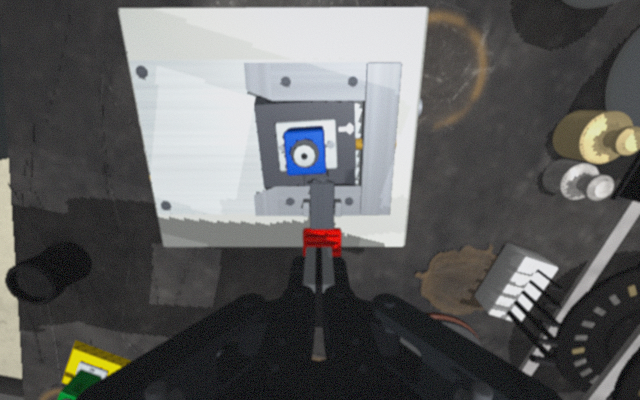

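The wrist view shows the shut fingertips around (318,250) on the outer half of the red pad (303–341, 229–256). The plate is still home, with the blue block at (305,150) and the arrow near (346,129).

```bash
python3 - <<'E'
from h import *
s=get_state();print(s["tcp_pos"])
w=Cam("wrist");print("tcp pix",w.pix(s["tcp_pos"]))
for z in(.0725,.065):print(z,[w.plane(p,z).round(4)[:2] for p in((303,229),(341,229),(303,256),(341,256))], w.pix([.568,.0093,z]))
d=np.array([.9632,.2689]);n=np.array([-.2689,.9632]);h=np.array([.5443,.0657])
for y in(-49.5,-60.5,-71.5):
  P=h+d*.0075+n*y/1e3;print(y,w.pix([*P,.0725]))
E
```

```text
[0.56738644 0.00929282 0.06517681]
tcp pix [318.84906676 240.77280632]
0.0725 [array([0.5552, 0.0177]), array([0.5771, 0.0238]), array([5.597e-01, 2.000e-04]), array([0.5824, 0.0064])] [319.86045834 246.36547308]
0.065 [array([0.5557, 0.0144]), array([0.5786, 0.0207]), array([ 0.5604, -0.004 ]), array([0.5841, 0.0025])] [319.78387577 240.87080795]
-49.5 [319.57041864 229.54015968]
-60.5 [319.59535768 246.08092492]
-71.5 [319.61933159 261.9815633 ]
```

>>> apply_moves(
  rows=[
    {"dx":0,"dy":0,"dz":0.01,"rx":0,"ry":0,"rz":0},
    {"dx":0,"dy":0,"dz":0.02,"rx":0,"ry":0,"rz":0},
    {"dx":0,"dy":0,"dz":0.02,"rx":0,"ry":0,"rz":0},
    {"dx":0,"dy":0,"dz":0.02,"rx":0,"ry":0,"rz":0},
  ],
)

```text
time: 4.72
tcp_pos: [0.5672, 0.0093, 0.0619]
orientation: [-1.902, -2.5, 0.0]
force: [0.5, -0.2, -0.2]
width: -0.0004
gripper_force: 0.0
```

```bash
cat > b.py <<'E'
from h import *
s=get_state();print(s["time"],s["tcp_pos"],s["force"],s["width"],s["gripper_force"])
w=Cam("wrist")
for lo,hi in(([100,130,50],[130,255,255]),([0,150,100],[6,255,255])):
  for b in w.blobs(w.mask(lo,hi,(150,0,500,330)))[:1]:print(b,w.plane(b[1],.085))
E
python3 b.py
```

```text
4.7167 [0.56716515 0.00930404 0.06188898] [ 0.46220902 -0.16424538 -0.18229743] -0.00036891248190747534 0.0
(np.int32(1244), array([305.07234727, 151.15594855]), array([284, 128,  43,  49], dtype=int32)) [0.54448073 0.06554437 0.085     ]
(np.int32(475), array([324.78526316, 239.58947368]), array([304, 231,  38,  25], dtype=int32)) [0.56699196 0.02182549 0.085     ]
```

```bash
python3 - <<'E'
from h import *
w=Cam("wrist");cv2.imwrite("pics/c4.png",cv2.resize(w.im[170:330,230:430,::-1],None,fx=3.5,fy=3.5,interpolation=cv2.INTER_CUBIC))
E
```

```text
(no output)
```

View pics/c4.png

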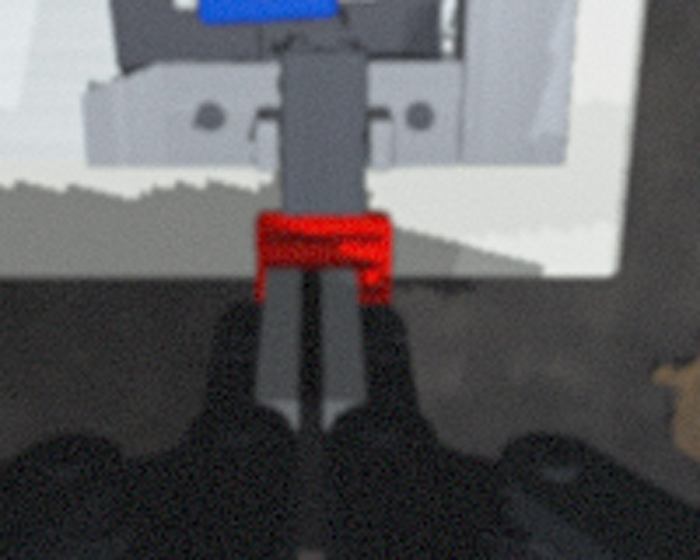

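The crop shows the two fingertips ending at crop row 268 (image (319,247)), over the middle of the red pad. The pad looks barely moved and there is no force yet, so press on slowly.

>>> apply_moves(
  rows=[
    {"dx":0,"dy":0,"dz":0.01,"rx":0,"ry":0,"rz":0},
    {"dx":0,"dy":0,"dz":0.02,"rx":0,"ry":0,"rz":0},
    {"dx":0,"dy":0,"dz":0.03,"rx":0,"ry":0,"rz":0},
    {"dx":0,"dy":0,"dz":0.03,"rx":0,"ry":0,"rz":0},
    {"dx":0,"dy":0,"dz":0.03,"rx":0,"ry":0,"rz":0},
  ],
)

```text
time: 5.23
tcp_pos: [0.5672, 0.0093, 0.0574]
orientation: [-1.902, -2.5, 0.0]
force: [0.6, -0.1, 0.2]
width: 0.0002
gripper_force: 0.0
```

```bash
python3 b.py
```

```text
5.2333 [0.56719233 0.00929283 0.05741091] [ 0.6376427  -0.12805557  0.16645475] 0.0002471184174230283 0.0
(np.int32(1333), array([304.58814704, 152.69017254]), array([282, 129,  46,  51], dtype=int32)) [0.54446404 0.06550654 0.085     ]
(np.int32(451), array([325.17738359, 242.37694013]), array([303, 234,  40,  22], dtype=int32)) [0.56696664 0.02238946 0.085     ]
```

>>> apply_moves(
  rows=[
    {"dx":0,"dy":0,"dz":0.01,"rx":0,"ry":0,"rz":0},
    {"dx":0,"dy":0,"dz":0.02,"rx":0,"ry":0,"rz":0},
    {"dx":0,"dy":0,"dz":0.03,"rx":0,"ry":0,"rz":0},
    {"dx":0,"dy":0,"dz":0.03,"rx":0,"ry":0,"rz":0},
    {"dx":0,"dy":0,"dz":0.03,"rx":0,"ry":0,"rz":0},
  ],
)

```text
time: 5.7
tcp_pos: [0.5672, 0.0093, 0.0529]
orientation: [-1.902, -2.5, 0.0]
force: [-1.2, -0.5, -0.0]
width: -0.0
gripper_force: 0.0
```

```bash
python3 b.py; python3 - <<'E'
from h import *
w=Cam("wrist");d=np.array([.9632,.2689]);n=np.array([-.2689,.9632]);h=np.array([.5443,.0657])
for x in(-4.5,19.5):print(w.pix([*(h+d*x/1e3+n*-.0495),.0725]))
E
```

```text
5.7 [0.56720133 0.00928775 0.05291185] [-1.16475407 -0.49097861 -0.00919288] -2.9711284601989952e-05 0.0
(np.int32(1418), array([304.23342736, 154.01551481]), array([281, 129,  47,  53], dtype=int32)) [0.54447061 0.06562652 0.085     ]
(np.int32(311), array([326.94855305, 244.27652733]), array([303, 238,  40,  19], dtype=int32)) [0.56743653 0.02372019 0.085     ]
[298.38691273 238.60300781]
[341.36048571 238.47264617]
```

>>> apply_moves(
  rows=[
    {"dx":0,"dy":0,"dz":0.01,"rx":0,"ry":0,"rz":0},
    {"dx":0,"dy":0,"dz":0.02,"rx":0,"ry":0,"rz":0},
    {"dx":0,"dy":0,"dz":0.03,"rx":0,"ry":0,"rz":0},
    {"dx":0,"dy":0,"dz":0.03,"rx":0,"ry":0,"rz":0},
    {"dx":0,"dy":0,"dz":0.03,"rx":0,"ry":0,"rz":0},
  ],
)

```text
time: 6.22
tcp_pos: [0.5672, 0.0093, 0.0484]
orientation: [-1.902, -2.5, 0.0]
force: [-0.1, -0.7, 0.0]
width: 0.0002
gripper_force: 0.0
```

```bash
python3 b.py; python3 - <<'E'
from h import *
w=Cam("wrist");cv2.imwrite("pics/c5.png",cv2.resize(w.im[110:330,200:460,::-1],None,fx=2.7,fy=2.7,interpolation=cv2.INTER_CUBIC))
E
```

```text
6.2167 [0.56721179 0.00929244 0.04842205] [-0.11871157 -0.74436404  0.01824262] 0.00017218094334735368 0.0
(np.int32(1509), array([303.74552684, 155.53015242]), array([280, 130,  48,  55], dtype=int32)) [0.54442599 0.06569204 0.085     ]
(np.int32(297), array([327.35353535, 246.86868687]), array([302, 241,  42,  18], dtype=int32)) [0.56726393 0.02456004 0.085     ]
```

View pics/c5.png

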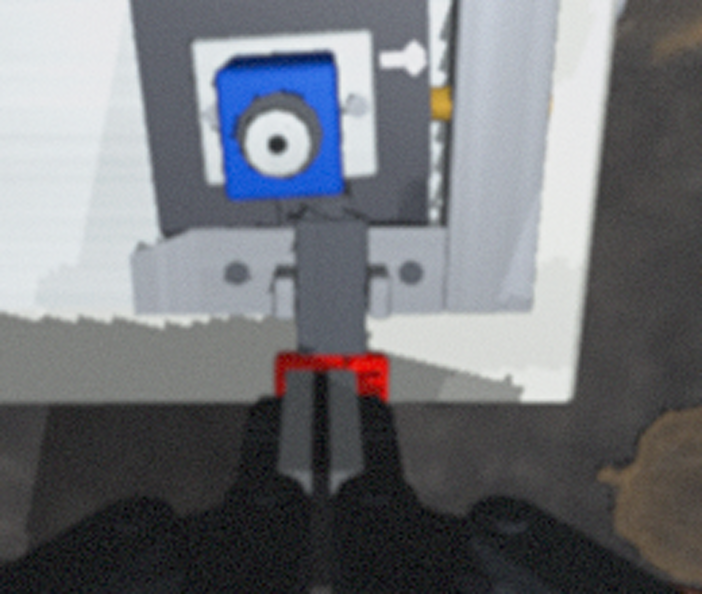

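The crop shows the fingertips ending at crop (318,370) (image row 247), over the inner part of the pad. Their line of sight crosses the pad, so they are still above it: the real tips sit well behind the reported TCP. Going on down with the force watched.

>>> apply_moves(
  rows=[
    {"dx":0,"dy":0,"dz":0.01,"rx":0,"ry":0,"rz":0},
    {"dx":0,"dy":0,"dz":0.02,"rx":0,"ry":0,"rz":0},
    {"dx":0,"dy":0,"dz":0.03,"rx":0,"ry":0,"rz":0},
    {"dx":0,"dy":0,"dz":0.03,"rx":0,"ry":0,"rz":0},
  ],
)

```text
time: 6.65
tcp_pos: [0.5674, 0.0092, 0.0439]
orientation: [1.902, 2.5, -0.0]
force: [0.8, -0.5, -0.4]
width: -0.0003
gripper_force: 0.5
```

```bash
python3 b.py; python3 - <<'E'
from h import *
s=Cam("scene");st=get_state();p=s.pix(st["tcp_pos"]);print(p,s.pix([.5678,.0094,.0725]))
x,y=p.astype(int);cv2.imwrite("pics/c6.png",cv2.resize(s.im[y-60:y+40,x-60:x+60,::-1],None,fx=5,fy=5,interpolation=cv2.INTER_CUBIC))
E
```

```text
6.65 [0.56742728 0.00919735 0.04392009] [ 0.76257481 -0.52170414 -0.44055686] -0.0002756314546379289 0.5356518225744367
(np.int32(1620), array([302.94876543, 156.91481481]), array([278, 130,  50,  57], dtype=int32)) [0.54444596 0.06574215 0.085     ]
(np.int32(216), array([327.16203704, 248.15277778]), array([302, 243,  42,  15], dtype=int32)) [0.56679009 0.0259972  0.085     ]
[343.97090428 209.26247835] [344.33636927 202.19331424]
```

View pics/c6.png

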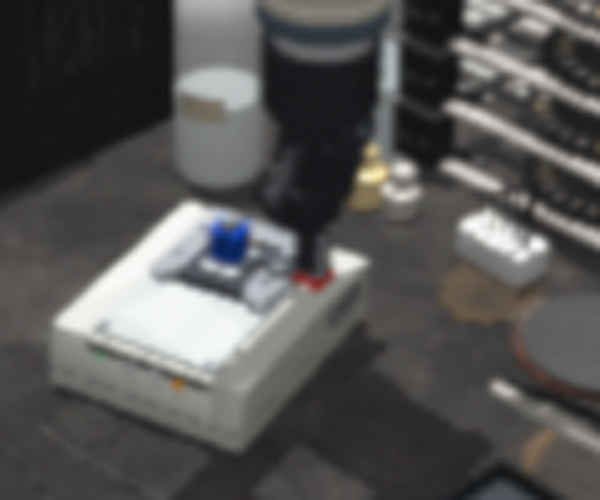

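The scene crop shows the shut fingertips at about crop (312,268), just touching the red pad at (312,280). Pressing on in small steps.

>>> apply_moves(
  rows=[
    {"dx":0,"dy":0,"dz":0.01,"rx":0,"ry":0,"rz":0},
    {"dx":0,"dy":0,"dz":0.02,"rx":0,"ry":0,"rz":0},
    {"dx":0,"dy":0,"dz":0.03,"rx":0,"ry":0,"rz":0},
    {"dx":0,"dy":0,"dz":0.03,"rx":0,"ry":0,"rz":0},
  ],
)

```text
time: 7.08
tcp_pos: [0.5674, 0.0093, 0.0394]
orientation: [1.902, 2.5, 0.0]
force: [0.1, -1.0, 2.7]
width: -0.0003
gripper_force: 1.3
```

```bash
python3 b.py
```

```text
7.0833 [0.56744736 0.00929332 0.03937177] [ 0.05851677 -1.04434549  2.73907386] -0.00028990377002481246 1.3384182192385197
(np.int32(1888), array([271.03336864, 156.4184322 ]), array([243, 130,  53,  58], dtype=int32)) [0.5315452  0.06329848 0.085     ]
(np.int32(251), array([327.23904382, 247.41035857]), array([302, 241,  42,  16], dtype=int32)) [0.56595909 0.02870267 0.085     ]
```

The catch has been pressed (2.7 N) and the plate sprang out 13 mm. The real tips sit about 25 mm behind the reported TCP. Now up and over the block.

```bash
python3 - <<'E'
from h import *
P=np.array(get_state()["tcp_pos"]);plan([(P+[0,0,.09],15.6),((.5315,.0633,.13),15.6)])
E
```

```text
[-0.   0.  -0.6] [ 0.     0.    -0.002]
[ 0.411 -0.134 -0.003] [0. 0. 0.]
```

>>> apply_moves(
  rows=[
    {"dx":0,"dy":0,"dz":-0.1,"rx":0,"ry":0,"rz":0},
    {"dx":0,"dy":0,"dz":-0.3,"rx":0,"ry":0,"rz":0},
    {"dx":0,"dy":0,"dz":-0.6,"rx":0,"ry":0,"rz":0},
    {"dx":0.1,"dy":-0.03,"dz":-0.6,"rx":0,"ry":0,"rz":0},
    {"dx":0.3,"dy":-0.1,"dz":-0.6,"rx":0,"ry":0,"rz":0},
    {"dx":0.4,"dy":-0.13,"dz":-0.6,"rx":0,"ry":0,"rz":0},
    {"dx":0.4,"dy":-0.13,"dz":-0.6,"rx":0,"ry":0,"rz":0},
    {"dx":0.4,"dy":-0.13,"dz":-0.6,"rx":0,"ry":0,"rz":0},
  ],
  grip=0,
)

```text
time: 7.8
tcp_pos: [0.5322, 0.0626, 0.1296]
orientation: [1.9, 2.502, 0.0]
force: [0.7, 0.2, 0.3]
width: 0.085
gripper_force: 0.0
```

```bash
cat > m.py <<'E'
from h import *
import sys
zt=float(sys.argv[1]);col=sys.argv[2];lohi={"b":([100,130,50],[130,255,255]),"g":([50,100,40],[85,255,255])}[col]
s=get_state();print(s["time"],s["tcp_pos"].round(4) if hasattr(s["tcp_pos"],"round") else s["tcp_pos"])
w=Cam("wrist");m=w.mask(*lohi,(100,0,540,330))
for b in w.blobs(m,40)[:3]:
    l=b[2];print(b[0],b[1].round(1),l,"mid",w.plane(b[1],zt-.012).round(4),"top",w.plane((l[0]+l[2]/2,l[1]+l[3]/2),zt-.01).round(4))
# sleeve top: bright disc near blob
E
python3 m.py .099 b
```

```text
7.8 [0.5322 0.0626 0.1296]
608 [316.8 211.2] [304 196  27  35] mid [0.5297 0.066  0.087 ] top [0.5305 0.0651 0.089 ]
```

>>> apply_moves(
  rows=[
    {"dx":0,"dy":-0.015,"dz":0.2,"rx":0,"ry":0,"rz":0},
    {"dx":0,"dy":-0.015,"dz":0.4,"rx":0,"ry":0,"rz":0},
    {"dx":0,"dy":-0.015,"dz":0.5,"rx":0,"ry":0,"rz":0},
    {"dx":0,"dy":-0.015,"dz":0.56,"rx":0,"ry":0,"rz":0},
    {"dx":0,"dy":-0.015,"dz":0.56,"rx":0,"ry":0,"rz":0},
    {"dx":0,"dy":-0.015,"dz":0.56,"rx":0,"ry":0,"rz":0},
  ],
)

```text
time: 8.35
tcp_pos: [0.5308, 0.0609, 0.0456]
orientation: [-1.903, -2.499, 0.0]
force: [0.8, -0.1, 0.4]
width: 0.0852
gripper_force: 0.0
```

>>> apply_moves(
  rows=[
    {"dx":0,"dy":0,"dz":0,"rx":0,"ry":0,"rz":0},
    {"dx":0,"dy":0,"dz":0,"rx":0,"ry":0,"rz":0},
    {"dx":0,"dy":0,"dz":0,"rx":0,"ry":0,"rz":0},
    {"dx":0,"dy":0,"dz":0,"rx":0,"ry":0,"rz":0},
    {"dx":0,"dy":0,"dz":0,"rx":0,"ry":0,"rz":0},
    {"dx":0,"dy":0,"dz":0,"rx":0,"ry":0,"rz":0},
    {"dx":0,"dy":0,"dz":0,"rx":0,"ry":0,"rz":0},
    {"dx":0,"dy":0,"dz":0,"rx":0,"ry":0,"rz":0},
  ],
  grip=1,
  grip_force=40,
)

```text
time: 9.02
tcp_pos: [0.5306, 0.0614, 0.0461]
orientation: [1.902, 2.5, 0.001]
force: [-1.2, -0.2, 6.8]
width: 0.0192
gripper_force: 39.6
```

>>> apply_moves(
  rows=[
    {"dx":0,"dy":-0.03,"dz":-0.003,"rx":0,"ry":0,"rz":0},
    {"dx":0,"dy":-0.07,"dz":-0.003,"rx":0,"ry":0,"rz":0},
    {"dx":0,"dy":-0.12,"dz":-0.003,"rx":0,"ry":0,"rz":0},
    {"dx":0,"dy":-0.17,"dz":-0.003,"rx":0,"ry":0,"rz":0},
    {"dx":0,"dy":-0.22,"dz":-0.003,"rx":0,"ry":0,"rz":0},
    {"dx":0,"dy":-0.27,"dz":-0.003,"rx":0,"ry":0,"rz":0},
    {"dx":0,"dy":-0.32,"dz":-0.003,"rx":0,"ry":0,"rz":0},
    {"dx":0,"dy":-0.37,"dz":-0.003,"rx":0,"ry":0,"rz":0},
    {"dx":0,"dy":-0.38,"dz":-0.003,"rx":0,"ry":0,"rz":0},
    {"dx":0,"dy":-0.38,"dz":-0.003,"rx":0,"ry":0,"rz":0},
  ],
)

```text
time: 9.85
tcp_pos: [0.4745, 0.0459, 0.0461]
orientation: [-1.902, -2.5, 0.001]
force: [-1.1, 0.1, 2.2]
width: 0.0191
gripper_force: 39.9
```

```bash
python3 m.py .099 b
```

```text
9.85 [0.4745 0.0459 0.0461]
1633 [318.4 262.3] [298 239  42  58] mid [0.4719 0.0539 0.087 ] top [0.4727 0.0521 0.089 ]
315 [440.5 246.8] [429 237  24  20] mid [0.5265 0.0778 0.087 ] top [0.5256 0.0786 0.089 ]
```

```bash
python3 - <<'E'
from h import *
plan([((.47,.046,.19),15.6),((.47,-.09,.24),0),((.47,-.13,.24),0)])
E
```

```text
[ 0.009 -0.032 -0.959] [-0.    -0.    -0.002]
[-0.873 -0.244 -0.333] [0.    0.    0.182]
[-0.267  0.     0.   ] [0. 0. 0.]
```

>>> apply_moves(
  rows=[
    {"dx":0,"dy":-0.01,"dz":-0.1,"rx":0,"ry":0,"rz":0},
    {"dx":0,"dy":-0.03,"dz":-0.3,"rx":0,"ry":0,"rz":0},
    {"dx":0,"dy":-0.03,"dz":-0.55,"rx":0,"ry":0,"rz":0},
    {"dx":0,"dy":-0.03,"dz":-0.8,"rx":0,"ry":0,"rz":0},
    {"dx":0,"dy":-0.03,"dz":-0.96,"rx":0,"ry":0,"rz":0},
  ],
)

```text
time: 10.32
tcp_pos: [0.4718, 0.045, 0.193]
orientation: [1.901, 2.499, 0.002]
force: [1.7, 0.1, -2.0]
width: 0.0189
gripper_force: 39.5
```

>>> apply_moves(
  rows=[
    {"dx":-0.1,"dy":-0.03,"dz":-0.1,"rx":0,"ry":0,"rz":0.03},
    {"dx":-0.3,"dy":-0.08,"dz":-0.2,"rx":0,"ry":0,"rz":0.07},
    {"dx":-0.5,"dy":-0.14,"dz":-0.33,"rx":0,"ry":0,"rz":0.12},
    {"dx":-0.7,"dy":-0.2,"dz":-0.33,"rx":0,"ry":0,"rz":0.18},
    {"dx":-0.87,"dy":-0.24,"dz":-0.33,"rx":0,"ry":0,"rz":0.18},
    {"dx":-0.87,"dy":-0.24,"dz":-0.33,"rx":0,"ry":0,"rz":0.18},
    {"dx":-0.87,"dy":-0.24,"dz":-0.33,"rx":0,"ry":0,"rz":0.18},
  ],
)

```text
time: 10.9
tcp_pos: [0.4709, -0.0915, 0.2391]
orientation: [-2.224, -2.218, 0.001]
force: [0.3, 0.2, -1.2]
width: 0.0189
gripper_force: 39.5
```

```bash
python3 - <<'E'
from h import *
s=get_state();print(s["time"],s["tcp_pos"],s["width"])
w=Cam("wrist","w7");print(w.pix([.52,-.333,.04]),w.pix([.5,-.19,.004]))
E
```

```text
10.9 [ 0.47086254 -0.09145934  0.23912613] 0.018865498341491156
[350.98454293 325.06019406] [338.21807312 230.21984684]
```

View pics/w7.png

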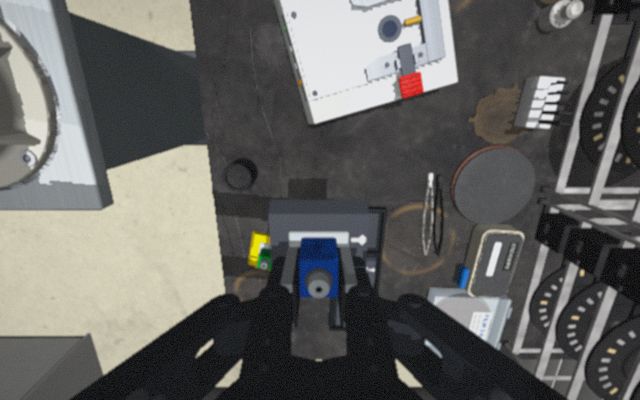

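The wrist view shows the held blue block at (319,265) with its plate (268–370, 200–) hiding most of the tray, the empty dovetail with lens window at (389,28), the pad at (411,85) and the loupe at (240,174). I'll refine home from the lens, then step aside to see the tray.

```bash
python3 - <<'E'
from h import *
w=Cam("wrist");g=cv2.cvtColor(w.im,cv2.COLOR_RGB2GRAY);m=np.zeros_like(g);m[8:50,370:408]=(g[8:50,370:408]<110)*255
for b in w.blobs(m,30)[:3]:print(b[0],b[1],b[2],w.plane(b[1],.054).round(4))
dock(w)
plan([((.41,-.23,.24),0)])
E
```

```text
247 [389.5708502   29.48582996] [382  20  17  20] [0.5461 0.0653 0.054 ]
pad [0.5683 0.0085 0.0725] 446 sides [np.float64(22.8), np.float64(22.4)] [np.float64(106.8), np.float64(10.5)]
blue 1638 [298 239  41  59] [ 0.4703 -0.1967  0.085 ]
[-0.933 -0.405 -0.007] [-0.001 -0.    -0.   ]
```

>>> apply_moves(
  rows=[
    {"dx":-0.3,"dy":-0.15,"dz":0,"rx":0,"ry":0,"rz":0},
    {"dx":-0.55,"dy":-0.28,"dz":0,"rx":0,"ry":0,"rz":0},
    {"dx":-0.8,"dy":-0.4,"dz":0,"rx":0,"ry":0,"rz":0},
    {"dx":-0.92,"dy":-0.4,"dz":0,"rx":0,"ry":0,"rz":0},
    {"dx":-0.92,"dy":-0.4,"dz":0,"rx":0,"ry":0,"rz":0},
    {"dx":-0.92,"dy":-0.4,"dz":0,"rx":0,"ry":0,"rz":0},
  ],
)

```text
time: 11.5
tcp_pos: [0.4111, -0.2285, 0.2393]
orientation: [-2.223, -2.22, -0.0]
force: [-0.2, -0.3, -2.4]
width: 0.0189
gripper_force: 39.6
```

```bash
python3 - <<'E'
from h import *
s=get_state();print(s["time"],s["tcp_pos"],s["width"])
w=Cam("wrist","w8");print(w.pix([.52,-.333,.04]),w.pix([.5,-.19,.004]))
E
```

```text
11.5 [ 0.41106587 -0.22852187  0.23930231] 0.018932985310631294
[397.09924904 244.73579756] [384.38895478 137.02239096]
```

View pics/w8.png

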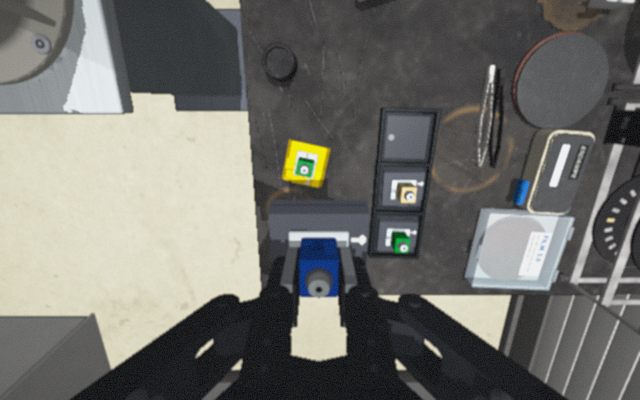

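The wrist view shows the tray as a black frame with corners about (381,107), (440,109), (423,258), (370,255). The empty nest is centred near (410,135), beige near (405,190) and green near (402,240), and a yellow look-alike is at (306,165).

```bash
python3 - <<'E'
from h import *
w=Cam("wrist");g=cv2.GaussianBlur(cv2.cvtColor(w.im,cv2.COLOR_RGB2GRAY),(3,3),0)
m=np.zeros_like(g);m[98:264,366:448]=(g[98:264,366:448]<32)*255
b=w.blobs(m,50);print([(x[0],x[2]) for x in b[:4]])
n,lab,st,ce=cv2.connectedComponentsWithStats(m);k=1+np.argmax(st[1:,4]);ys,xs=np.where(lab==k)
P=np.array([w.plane(p,.013)[:2] for p in zip(xs,ys)],np.float32)
(c,sz,a)=cv2.minAreaRect(P*1000);print("tray",c,sz,a);q=cv2.boxPoints((c,sz,a));print(q)
# empty nest interior
f=np.zeros_like(g);f[105:165,378:442]=(g[105:165,378:442]>=36)*255
for x in w.blobs(f,200)[:4]:print("interior",x[0],x[1],x[2],w.plane((x[2][0]+x[2][2]/2,x[2][1]+x[2][3]/2),.004).round(4))
for nm,lo,hi in(("green",[50,100,40],[85,255,255]),("beige",[10,60,110],[25,200,255])):
    for x in w.blobs(w.mask(lo,hi,(370,170,430,262)),15)[:2]:print(nm,x[0],x[1],x[2],w.plane(x[1],.035).round(4))
# white label of plate green, at z=.013
mw=w.mask([0,0,150],[180,60,255],(372,215,425,258))
for x in w.blobs(mw,5)[:4]:print("white",x[0],x[1],x[2],w.plane(x[1],.013).round(4))
# held plate
for x in w.blobs(w.mask([0,0,150],[180,60,255],(270,205,372,262)),5)[:5]:print("heldwhite",x[0],x[1],x[2])
E
```

```text
[]
tray (558.4268798828125, -285.3763732910156) (13.486385345458984, 2.839343786239624) 82.89372253417969
[[ 556.1839  -291.89215]
 [ 559.0014  -292.2434 ]
 [ 560.66986 -278.8606 ]
 [ 557.85236 -278.50934]]
interior 3793 [409.21829686 134.50355919] [378 105  64  60] [ 0.5344 -0.1864  0.004 ]
green 248 [399.375      242.50403226] [392 233  18  22] [ 0.5246 -0.331   0.035 ]
beige 184 [406.98913043 193.78804348] [400 186  17  19] [ 0.5285 -0.2595  0.035 ]
white 208 [396.62980769 234.51923077] [385 229  32  19] [ 0.5262 -0.329   0.013 ]
white 46 [403.         248.30434783] [399 245   8   8] [ 0.5376 -0.3516  0.013 ]
heldwhite 500 [319.456 236.018] [288 231  61  16]
heldwhite 119 [358.95798319 239.41176471] [350 234  17  12]
```

```bash
python3 - <<'E'
from h import *
w=Cam("wrist");g=cv2.GaussianBlur(cv2.cvtColor(w.im,cv2.COLOR_RGB2GRAY),(3,3),0)
print("row133",list(enumerate(g[133,370:450].tolist(),370))[::1])
print("col410",list(enumerate(g[98:172,412].tolist(),98)))
E
```

```text
row133 [(370, 85), (371, 85), (372, 85), (373, 85), (374, 86), (375, 87), (376, 84), (377, 72), (378, 55), (379, 46), (380, 54), (381, 65), (382, 68), (383, 68), (384, 74), (385, 85), (386, 96), (387, 107), (388, 112), (389, 113), (390, 114), (391, 114), (392, 114), (393, 112), (394, 109), (395, 109), (396, 110), (397, 109), (398, 109), (399, 110), (400, 109), (401, 107), (402, 106), (403, 107), (404, 108), (405, 106), (406, 106), (407, 107), (408, 107), (409, 106), (410, 105), (411, 105), (412, 105), (413, 105), (414, 104), (415, 105), (416, 104), (417, 103), (418, 102), (419, 103), (420, 103), (421, 103), (422, 102), (423, 101), (424, 101), (425, 101), (426, 98), (427, 91), (428, 79), (429, 68), (430, 56), (431, 44), (432, 34), (433, 37), (434, 52), (435, 63), (436, 64), (437, 69), (438, 77), (439, 81), (440, 79), (441, 76), (442, 76), (443, 77), (444, 78), (445, 79), (446, 79), (447, 79), (448, 81), (449, 81)]
col410 [(98, 76), (99, 76), (100, 75), (101, 75), (102, 76), (103, 77), (104, 76), (105, 75), (106, 72), (107, 71), (108, 68), (109, 66), (110, 67), (111, 66), (112, 58), (113, 54), (114, 59), (115, 70), (116, 80), (117, 92), (118, 102), (119, 106), (120, 108), (121, 108), (122, 107), (123, 107), (124, 108), (125, 107), (126, 106), (127, 106), (128, 106), (129, 107), (130, 106), (131, 106), (132, 106), (133, 105), (134, 104), (135, 103), (136, 104), (137, 104), (138, 103), (139, 103), (140, 104), (141, 103), (142, 103), (143, 102), (144, 102), (145, 102), (146, 101), (147, 101), (148, 101), (149, 101), (150, 101), (151, 100), (152, 100), (153, 100), (154, 100), (155, 98), (156, 98), (157, 98), (158, 94), (159, 86), (160, 76), (161, 67), (162, 59), (163, 52), (164, 50), (165, 56), (166, 60), (167, 59), (168, 62), (169, 68), (170, 72), (171, 74)]
```

```bash
python3 - <<'E'
from h import *
w=Cam("wrist")
a=w.plane((384.5,133),.013);b=w.plane((433.5,133),.013);f=w.plane((428.5,133),.004)
c=w.plane((412,114.5),.013);d=w.plane((412,164.5),.013);e=w.plane((412,160),.004)
o1=w.plane((377.5,133),.013);o2=w.plane((439,133),.013)
for n,v in zip("abfcdeoO",(a,b,f,c,d,e,o1,o2)):print(n,v.round(4))
print("x size",np.linalg.norm(b-a),"y size",np.linalg.norm(c-d), "outer",np.linalg.norm(o1-o2))
E
```

```text
a [ 0.4981 -0.1822  0.013 ]
b [ 0.5624 -0.1821  0.013 ]
f [ 0.5592 -0.183   0.004 ]
c [ 0.5318 -0.1588  0.013 ]
d [ 0.5385 -0.224   0.013 ]
e [ 0.5408 -0.2195  0.004 ]
o [ 0.4889 -0.1822  0.013 ]
O [ 0.5697 -0.1821  0.013 ]
x size 0.06434851691926465 y size 0.06549100282530558 outer 0.08076357785781195
```

```bash
python3 - <<'E'
from h import *
plan([((.530,-.189,.20),-3),((.53,-.189,.06),-3),((.53,-.189,-.002),-3)])
E
```

```text
[0.253 0.79  0.262] [-0.    -0.     0.036]
[0.    0.    0.933] [0. 0. 0.]
[0.    0.    0.413] [0. 0. 0.]
```

>>> apply_moves(
  rows=[
    {"dx":0.08,"dy":0.2,"dz":0.05,"rx":0,"ry":0,"rz":0.036},
    {"dx":0.16,"dy":0.45,"dz":0.13,"rx":0,"ry":0,"rz":0.036},
    {"dx":0.22,"dy":0.65,"dz":0.2,"rx":0,"ry":0,"rz":0.036},
    {"dx":0.253,"dy":0.79,"dz":0.262,"rx":0,"ry":0,"rz":0.036},
    {"dx":0.253,"dy":0.79,"dz":0.4,"rx":0,"ry":0,"rz":0.036},
    {"dx":0.253,"dy":0.79,"dz":0.6,"rx":0,"ry":0,"rz":0.036},
    {"dx":0.253,"dy":0.79,"dz":0.8,"rx":0,"ry":0,"rz":0.036},
    {"dx":0.253,"dy":0.79,"dz":1.0,"rx":0,"ry":0,"rz":0.036},
    {"dx":0.253,"dy":0.79,"dz":1.0,"rx":0,"ry":0,"rz":0.036},
    {"dx":0.253,"dy":0.79,"dz":1.0,"rx":0,"ry":0,"rz":0.036},
  ],
)

```text
time: 12.53
tcp_pos: [0.5288, -0.189, 0.0886]
orientation: [-2.277, -2.16, 0.002]
force: [0.8, -0.1, -1.3]
width: 0.019
gripper_force: 39.8
```

```bash
python3 - <<'E'
from h import *
s=get_state();print(s["time"],s["tcp_pos"],s["width"])
plan([((.530,-.189,.03),-3),((.53,-.189,-.002),-3)])
w=Cam("wrist")
for nm,lo,hi,z in(("green",[50,100,40],[85,255,255],.035),("beige",[10,60,110],[25,200,255],.035),("blue",[100,130,50],[130,255,255],.12)):
    for x in w.blobs(w.mask(lo,hi,(100,0,540,399)),25)[:2]:print(nm,x[0],x[1],x[2],w.plane(x[1],z).round(4))
g=cv2.GaussianBlur(cv2.cvtColor(w.im,cv2.COLOR_RGB2GRAY),(3,3),0);p=w.pix([.53,-.189,.004]);print(p)
# rim pixels predicted if tray at (.530,-.189),-3deg: left nest outer rim corners
for dx,dy in((-38,38),(38,38),(33,33),(-33,33)):
    a=np.radians(-3);print(dx,dy,w.pix([.53+(dx*np.cos(a)-dy*np.sin(a))/1e3,-.189+(dx*np.sin(a)+dy*np.cos(a))/1e3,.013]).round(1))
for c in(290,350):print("col",c,list(enumerate(g[40:200,c].tolist(),40))[::3])
E
```

```text
12.5333 [ 0.52884871 -0.18904873  0.08861127] 0.01897174810605085
[0.    0.009 0.391] [-0.002 -0.001 -0.   ]
[0.    0.    0.213] [0. 0. 0.]
green 764 [169.46858639 251.53010471] [149 237  37  35] [ 0.4006 -0.2189  0.035 ]
green 491 [324.20570265 343.19144603] [313 329  24  33] [ 0.5268 -0.3232  0.035 ]
beige 430 [400.86976744 159.03953488] [375 150  51  24] [ 0.5931 -0.1502  0.035 ]
beige 336 [431.2172619  259.55059524] [395 243  69  27] [ 0.6221 -0.2381  0.035 ]
blue 1652 [318.20823245 262.74818402] [298 239  42  60] [ 0.5285 -0.1865  0.12  ]
blue 576 [496.43923611 269.46701389] [486 251  22  38] [ 0.6232 -0.1955  0.12  ]
[320.29399809 199.00753946]
-38 38 [274.9 159.1]
38 38 [365.9 159.1]
33 33 [359.7 165. ]
-33 33 [281.1 165. ]
col 290 [(40, 73), (43, 76), (46, 75), (49, 76), (52, 73), (55, 75), (58, 77), (61, 81), (64, 82), (67, 78), (70, 76), (73, 77), (76, 83), (79, 85), (82, 87), (85, 88), (88, 88), (91, 89), (94, 89), (97, 84), (100, 81), (103, 78), (106, 78), (109, 76), (112, 78), (115, 81), (118, 79), (121, 75), (124, 75), (127, 75), (130, 76), (133, 75), (136, 77), (139, 81), (142, 79), (145, 77), (148, 75), (151, 73), (154, 74), (157, 75), (160, 41), (163, 68), (166, 55), (169, 66), (172, 93), (175, 98), (178, 96), (181, 94), (184, 93), (187, 73), (190, 54), (193, 55), (196, 53), (199, 62)]
col 350 [(40, 72), (43, 72), (46, 74), (49, 75), (52, 75), (55, 74), (58, 76), (61, 77), (64, 77), (67, 78), (70, 75), (73, 78), (76, 78), (79, 78), (82, 80), (85, 78), (88, 78), (91, 72), (94, 71), (97, 68), (100, 68), (103, 68), (106, 72), (109, 73), (112, 78), (115, 75), (118, 72), (121, 73), (124, 71), (127, 71), (130, 69), (133, 66), (136, 68), (139, 68), (142, 72), (145, 73), (148, 75), (151, 76), (154, 75), (157, 60), (160, 50), (163, 69), (166, 50), (169, 74), (172, 93), (175, 91), (178, 91), (181, 91), (184, 88), (187, 88), (190, 85), (193, 84), (196, 86), (199, 82)]
```

```bash
python3 - <<'E'
from h import *
w=Cam("wrist");g=cv2.GaussianBlur(cv2.cvtColor(w.im,cv2.COLOR_RGB2GRAY),(3,3),0)
for r_ in(172,178):print(list(enumerate(g[r_,262:292].tolist(),262)),list(enumerate(g[r_,350:380].tolist(),350)))
for dx in(-38,-33,33,38):
    a=np.radians(-3);dy=26;print(dx,w.pix([.53+(dx*np.cos(a)-dy*np.sin(a))/1e3,-.189+(dx*np.sin(a)+dy*np.cos(a))/1e3,.013]).round(1))
E
```

```text
[(262, 75), (263, 75), (264, 77), (265, 80), (266, 83), (267, 84), (268, 85), (269, 88), (270, 90), (271, 91), (272, 86), (273, 74), (274, 61), (275, 56), (276, 58), (277, 55), (278, 45), (279, 40), (280, 46), (281, 56), (282, 62), (283, 63), (284, 65), (285, 72), (286, 82), (287, 92), (288, 96), (289, 98), (290, 98), (291, 98)] [(350, 71), (351, 65), (352, 62), (353, 56), (354, 45), (355, 37), (356, 42), (357, 54), (358, 62), (359, 60), (360, 57), (361, 58), (362, 63), (363, 65), (364, 66), (365, 70), (366, 76), (367, 80), (368, 82), (369, 84), (370, 87), (371, 91), (372, 95), (373, 98), (374, 99), (375, 98), (376, 94), (377, 91), (378, 89), (379, 88)]
[(262, 69), (263, 70), (264, 72), (265, 73), (266, 75), (267, 77), (268, 78), (269, 80), (270, 80), (271, 80), (272, 78), (273, 71), (274, 59), (275, 53), (276, 56), (277, 57), (278, 51), (279, 44), (280, 45), (281, 54), (282, 60), (283, 62), (284, 63), (285, 68), (286, 78), (287, 89), (288, 95), (289, 96), (290, 96), (291, 96)] [(350, 69), (351, 64), (352, 62), (353, 55), (354, 43), (355, 34), (356, 40), (357, 50), (358, 54), (359, 54), (360, 55), (361, 61), (362, 69), (363, 71), (364, 72), (365, 75), (366, 78), (367, 78), (368, 78), (369, 79), (370, 78), (371, 76), (372, 75), (373, 74), (374, 73), (375, 72), (376, 72), (377, 72), (378, 74), (379, 76)]
-38 [273.8 171.9]
-33 [279.7 171.9]
33 [357.1 171.8]
38 [363.  171.8]
```

The tray edges match the estimate within 1 mm. Lowering the blue plate into the nest.

>>> apply_moves(
  rows=[
    {"dx":0,"dy":0.005,"dz":0.15,"rx":0,"ry":0,"rz":0},
    {"dx":0,"dy":0.005,"dz":0.3,"rx":0,"ry":0,"rz":0},
    {"dx":0,"dy":0.005,"dz":0.42,"rx":0,"ry":0,"rz":0},
    {"dx":0,"dy":0.005,"dz":0.5,"rx":0,"ry":0,"rz":0},
    {"dx":0,"dy":0.005,"dz":0.55,"rx":0,"ry":0,"rz":0},
    {"dx":0,"dy":0.005,"dz":0.59,"rx":0,"ry":0,"rz":0},
    {"dx":0,"dy":0.005,"dz":0.6,"rx":0,"ry":0,"rz":0},
    {"dx":0,"dy":0.005,"dz":0.605,"rx":0,"ry":0,"rz":0},
    {"dx":0,"dy":0.005,"dz":0.605,"rx":0,"ry":0,"rz":0},
  ],
)

```text
time: 13.38
tcp_pos: [0.5311, -0.1908, -0.0005]
orientation: [2.28, 2.16, 0.001]
force: [0.4, -0.0, -2.0]
width: 0.0189
gripper_force: 39.8
```

>>> apply_moves(
  rows=[
    {"dx":0,"dy":0,"dz":0.01,"rx":0,"ry":0,"rz":0},
    {"dx":0,"dy":0,"dz":0.018,"rx":0,"ry":0,"rz":0},
    {"dx":0,"dy":0,"dz":0.018,"rx":0,"ry":0,"rz":0},
  ],
)

```text
time: 13.63
tcp_pos: [0.5305, -0.1906, -0.0038]
orientation: [2.28, 2.16, 0.0]
force: [0.1, -1.2, -2.4]
width: 0.0193
gripper_force: 39.8
```

>>> apply_moves(
  rows=[
    {"dx":0,"dy":0,"dz":0,"rx":0,"ry":0,"rz":0},
    {"dx":0,"dy":0,"dz":0,"rx":0,"ry":0,"rz":0},
    {"dx":0,"dy":0,"dz":0,"rx":0,"ry":0,"rz":0},
    {"dx":0,"dy":0,"dz":0,"rx":0,"ry":0,"rz":0},
    {"dx":0,"dy":0,"dz":0,"rx":0,"ry":0,"rz":0},
    {"dx":0,"dy":0,"dz":0,"rx":0,"ry":0,"rz":0},
  ],
  grip=0,
)

```text
time: 14.13
tcp_pos: [0.5305, -0.1906, -0.0038]
orientation: [2.28, 2.161, 0.0]
force: [0.0, 0.4, -0.4]
width: 0.0855
gripper_force: 0.0
```

>>> apply_moves(
  rows=[
    {"dx":0,"dy":0,"dz":-0.1,"rx":0,"ry":0,"rz":0},
    {"dx":0,"dy":0,"dz":-0.3,"rx":0,"ry":0,"rz":0},
    {"dx":0,"dy":0,"dz":-0.5,"rx":0,"ry":0,"rz":0},
    {"dx":0,"dy":0,"dz":-0.7,"rx":0,"ry":0,"rz":0},
    {"dx":0,"dy":0,"dz":-0.9,"rx":0,"ry":0,"rz":0},
    {"dx":-0.2,"dy":0,"dz":-0.95,"rx":0,"ry":0,"rz":0},
    {"dx":-0.4,"dy":0,"dz":-0.95,"rx":0,"ry":0,"rz":0},
    {"dx":-0.6,"dy":0,"dz":-0.95,"rx":0,"ry":0,"rz":0},
    {"dx":-0.8,"dy":0,"dz":-0.95,"rx":0,"ry":0,"rz":0},
    {"dx":-0.93,"dy":0,"dz":-0.95,"rx":0,"ry":0,"rz":0},
    {"dx":-0.93,"dy":0,"dz":-0.95,"rx":0,"ry":0,"rz":0},
    {"dx":-0.93,"dy":0,"dz":-0.95,"rx":0,"ry":0,"rz":0},
  ],
)

```text
time: 15.13
tcp_pos: [0.5225, -0.3305, 0.1383]
orientation: [-2.282, -2.158, -0.0]
force: [0.1, 0.3, -1.0]
width: 0.0853
gripper_force: 0.0
```

```bash
cat > c.py <<'E'
from h import *
s=get_state();print(s["time"],s["tcp_pos"].round(4),s["force"].round(1))
w=Cam("wrist")
for nm,lo,hi,z in(("green",[50,100,40],[85,255,255],.035),("beige",[10,60,110],[25,200,255],.035),("blue",[100,130,50],[130,255,255],.035)):
    for x in w.blobs(w.mask(lo,hi,(200,0,420,360)),60)[:2]:print(nm,x[0],x[1].round(1),x[2],w.plane(x[1],z).round(4))
# white labels -> plate yaw (label on plate top z=.013)
for x in w.blobs(w.mask([0,0,150],[180,60,255],(255,0,385,360)),30)[:8]:print("white",x[0],x[1].round(1),x[2],w.plane(x[1],.013).round(4))
E
python3 c.py
```

```text
15.1333 [ 0.5225 -0.3305  0.1383] [ 0.1  0.3 -1. ]
green 350 [322.8 194. ] [313 182  22  28] [ 0.5265 -0.3317  0.035 ]
green 126 [203.1 202.5] [200 193  10  22] [ 0.4094 -0.3338  0.035 ]
beige 145 [364.6  88.7] [360  73  14  29] [ 0.5673 -0.2388  0.035 ]
beige 141 [406.1 115.6] [393 112  27   8] [ 0.604  -0.2632  0.035 ]
blue 533 [318.4  28.5] [307  11  24  35] [ 0.5301 -0.191   0.035 ]
white 10684 [320.4 315.8] [255 272 130  88] [ 0.5156 -0.4928  0.013 ]
white 2699 [318.   32.6] [287   3  64  64] [ 0.5299 -0.1895  0.013 ]
white 1334 [324.4 110.6] [302  89  48  45] [ 0.5323 -0.2555  0.013 ]
white 525 [325.4 186.9] [306 176  44  28] [ 0.5295 -0.331   0.013 ]
white 175 [318.6  23.1] [311  16  16  15] [ 0.5308 -0.1822  0.013 ]
white 102 [323.5 199.9] [318 195  12  11] [ 0.5268 -0.345   0.013 ]
```

```bash
python3 - <<'E'
from h import *
w=Cam("wrist")
for p in((323.5,199.9),(318.6,23.1)):print(w.plane(p,.049).round(4))
P=w.plane((323.5,199.9),.049)
g=w.mask([50,100,40],[85,255,255],(300,170,350,220));cs=max(cv2.findContours(g,0,2)[0],key=cv2.contourArea)
print(cv2.minAreaRect(cs))
m=w.mask([0,0,150],[180,60,255],(300,172,352,192));print(cv2.minAreaRect(cv2.findNonZero(m)))
plan([((P[0],P[1],-.003),-3)])
E
```

```text
[ 0.5268 -0.3321  0.049 ]
[ 0.5302 -0.1892  0.049 ]
((323.0, 196.5), (27.0, 20.0), 90.0)
((327.5, 184.0), (14.0, 43.0), 90.0)
[-0.02   0.03   0.942] [-0.    -0.    -0.001]
```

>>> apply_moves(
  rows=[
    {"dx":-0.013,"dy":0.03,"dz":0.15,"rx":0,"ry":0,"rz":0},
    {"dx":-0.013,"dy":0.03,"dz":0.4,"rx":0,"ry":0,"rz":0},
    {"dx":-0.013,"dy":0.03,"dz":0.6,"rx":0,"ry":0,"rz":0},
    {"dx":-0.013,"dy":0.03,"dz":0.78,"rx":0,"ry":0,"rz":0},
    {"dx":-0.013,"dy":0.03,"dz":0.88,"rx":0,"ry":0,"rz":0},
    {"dx":-0.013,"dy":0.03,"dz":0.94,"rx":0,"ry":0,"rz":0},
    {"dx":-0.013,"dy":0.03,"dz":0.945,"rx":0,"ry":0,"rz":0},
    {"dx":-0.013,"dy":0.03,"dz":0.945,"rx":0,"ry":0,"rz":0},
  ],
)

```text
time: 15.9
tcp_pos: [0.5276, -0.3314, -0.0029]
orientation: [-2.28, -2.161, -0.0]
force: [0.7, -0.5, 0.3]
width: 0.0854
gripper_force: 0.0
```

>>> apply_moves(
  rows=[
    {"dx":0,"dy":0,"dz":0,"rx":0,"ry":0,"rz":0},
    {"dx":0,"dy":0,"dz":0,"rx":0,"ry":0,"rz":0},
    {"dx":0,"dy":0,"dz":0,"rx":0,"ry":0,"rz":0},
    {"dx":0,"dy":0,"dz":0,"rx":0,"ry":0,"rz":0},
    {"dx":0,"dy":0,"dz":0,"rx":0,"ry":0,"rz":0},
    {"dx":0,"dy":0,"dz":0,"rx":0,"ry":0,"rz":0},
    {"dx":0,"dy":0,"dz":0,"rx":0,"ry":0,"rz":0},
    {"dx":0,"dy":0,"dz":0,"rx":0,"ry":0,"rz":0},
  ],
  grip=1,
  grip_force=40,
)

```text
time: 16.57
tcp_pos: [0.5275, -0.3322, -0.0026]
orientation: [2.28, 2.16, 0.0]
force: [-2.1, 0.6, 6.6]
width: 0.0193
gripper_force: 40.0
```

>>> apply_moves(
  rows=[
    {"dx":0,"dy":0,"dz":-0.03,"rx":0,"ry":0,"rz":0},
    {"dx":0,"dy":0,"dz":-0.1,"rx":0,"ry":0,"rz":0},
    {"dx":0,"dy":0,"dz":-0.3,"rx":0,"ry":0,"rz":0},
    {"dx":0,"dy":0,"dz":-0.5,"rx":0,"ry":0,"rz":0},
    {"dx":0,"dy":0,"dz":-0.7,"rx":0,"ry":0,"rz":0},
    {"dx":0,"dy":0,"dz":-0.9,"rx":0,"ry":0,"rz":0},
    {"dx":0,"dy":0,"dz":-1.0,"rx":0,"ry":0,"rz":0},
    {"dx":0,"dy":0,"dz":-1.0,"rx":0,"ry":0,"rz":0},
  ],
)

```text
time: 17.23
tcp_pos: [0.5294, -0.3334, 0.1517]
orientation: [2.276, 2.156, 0.003]
force: [0.4, 0.0, -0.8]
width: 0.019
gripper_force: 39.5
```

```bash
python3 c.py; python3 - <<'E'
from h import *
h=np.array([.545,.0653]);d=np.array([.9632,.2689])
s=h-.070*d;print(s,h-.064*d)
plan([((.47,-.19,.20),0),((.455,-.06,.20),10),((*s,.18),15.6),((*s,.08),15.6),((*s,.0475),15.6)])
E
```

```text
17.2333 [ 0.5294 -0.3334  0.1517] [ 0.4  0.  -0.8]
green 1570 [318.4 264.5] [298 242  41  56] [ 0.5252 -0.4204  0.035 ]
beige 180 [400.7 111.3] [383 106  37  10] [ 0.6102 -0.2631  0.035 ]
beige 144 [354.6  85.1] [350  69  14  29] [ 0.5678 -0.2381  0.035 ]
blue 473 [309.5  27.9] [298  11  24  33] [ 0.5301 -0.1907  0.035 ]
white 2855 [318.1 330.2] [291 298  55  62] [ 0.519  -0.5305  0.013 ]
white 2428 [310.1  32.3] [280   4  61  61] [ 0.5302 -0.1898  0.013 ]
white 1250 [316.8 107.5] [295  86  46  43] [ 0.5327 -0.2559  0.013 ]
white 482 [376.8 277.3] [365 263  20  36] [ 0.5942 -0.4554  0.013 ]
white 443 [320.3 237.6] [289 234  60  13] [ 0.5287 -0.3985  0.013 ]
white 298 [260.7 280. ] [255 269  16  29] [ 0.4537 -0.4508  0.013 ]
white 162 [309.5  23.1] [303  16  14  15] [ 0.5302 -0.1823  0.013 ]
white 111 [358.4 242.1] [350 237  16  11] [ 0.5725 -0.4068  0.013 ]
[0.477576 0.046477] [0.4833552 0.0480904]
[ 0.928 -0.438 -0.342] [ 0.002  0.001 -0.036]
[ 0.867 -0.1    0.   ] [ 0.     0.    -0.116]
[0.673 0.271 0.133] [ 0.     0.    -0.065]
[0.    0.    0.667] [0. 0. 0.]
[0.    0.    0.217] [0. 0. 0.]
```

>>> apply_moves(
  rows=[
    {"dx":0.2,"dy":-0.1,"dz":-0.1,"rx":0,"ry":0,"rz":-0.036},
    {"dx":0.4,"dy":-0.2,"dz":-0.2,"rx":0,"ry":0,"rz":-0.036},
    {"dx":0.65,"dy":-0.3,"dz":-0.34,"rx":0,"ry":0,"rz":-0.036},
    {"dx":0.93,"dy":-0.44,"dz":-0.34,"rx":0,"ry":0,"rz":-0.036},
    {"dx":0.93,"dy":-0.44,"dz":-0.34,"rx":0,"ry":0,"rz":-0.036},
  ],
)

```text
time: 17.7
tcp_pos: [0.4654, -0.1847, 0.1969]
orientation: [-2.217, -2.219, 0.001]
force: [-0.2, 0.6, -2.1]
width: 0.019
gripper_force: 39.7
```

>>> apply_moves(
  rows=[
    {"dx":0.25,"dy":-0.03,"dz":0,"rx":0,"ry":0,"rz":-0.03},
    {"dx":0.5,"dy":-0.06,"dz":0,"rx":0,"ry":0,"rz":-0.07},
    {"dx":0.75,"dy":-0.09,"dz":0,"rx":0,"ry":0,"rz":-0.116},
    {"dx":0.87,"dy":-0.1,"dz":0,"rx":0,"ry":0,"rz":-0.116},
    {"dx":0.87,"dy":-0.1,"dz":0,"rx":0,"ry":0,"rz":-0.116},
  ],
)

```text
time: 18.12
tcp_pos: [0.4521, -0.0555, 0.1964]
orientation: [-2.014, -2.406, 0.001]
force: [-0.0, -0.1, -1.4]
width: 0.0189
gripper_force: 39.7
```

>>> apply_moves(
  rows=[
    {"dx":0.2,"dy":0.08,"dz":0,"rx":0,"ry":0,"rz":-0.065},
    {"dx":0.45,"dy":0.18,"dz":0.07,"rx":0,"ry":0,"rz":-0.065},
    {"dx":0.67,"dy":0.27,"dz":0.13,"rx":0,"ry":0,"rz":-0.065},
    {"dx":0.67,"dy":0.27,"dz":0.13,"rx":0,"ry":0,"rz":-0.065},
    {"dx":0.67,"dy":0.27,"dz":0.13,"rx":0,"ry":0,"rz":-0.065},
  ],
)

```text
time: 18.53
tcp_pos: [0.4756, 0.0482, 0.1766]
orientation: [-1.895, -2.503, 0.004]
force: [-0.4, -0.7, -2.3]
width: 0.0188
gripper_force: 39.7
```

```bash
python3 - <<'E'
from h import *
s=get_state();print(s["time"],s["tcp_pos"],s["width"],s["orientation"])
h=np.array([.545,.0653]);d=np.array([.9632,.2689]);p=h-.070*d
w=Cam("wrist");dock(w)
g=cv2.cvtColor(w.im,cv2.COLOR_RGB2GRAY);print(w.pix([*h,.054]))
plan([((*p,.08),15.6),((*p,.0475),15.6)])
E
```

```text
18.5333 [0.47562852 0.04819368 0.17664798] 0.018843386239842518 [-1.8954432  -2.50267428  0.00363299]
pad [0.5681 0.0097 0.0725] 396 sides [np.float64(22.0), np.float64(23.5)] [np.float64(109.7), np.float64(15.7)]
blue 15 [386 190   7   6] [0.5368 0.0691 0.085 ]
[388.20606734 189.73602394]
[-0.008  0.013  0.647] [-0.002  0.     0.001]
[0.    0.    0.217] [0. 0. 0.]
```

```bash
python3 - <<'E'
from h import *
w=Cam("wrist");g=cv2.cvtColor(w.im,cv2.COLOR_RGB2GRAY);m=np.zeros_like(g);m[172:208,370:408]=(g[172:208,370:408]<110)*255
for b in w.blobs(m,30)[:3]:print(b[0],b[1],b[2],w.plane(b[1],.054).round(4))
E
```

```text
244 [389.15163934 188.81147541] [381 180  18  18] [0.5459 0.0653 0.054 ]
```

>>> apply_moves(
  rows=[
    {"dx":-0.008,"dy":0.013,"dz":0.15,"rx":0,"ry":0,"rz":0},
    {"dx":-0.008,"dy":0.013,"dz":0.4,"rx":0,"ry":0,"rz":0},
    {"dx":-0.008,"dy":0.013,"dz":0.6,"rx":0,"ry":0,"rz":0},
    {"dx":-0.008,"dy":0.013,"dz":0.75,"rx":0,"ry":0,"rz":0},
    {"dx":-0.008,"dy":0.013,"dz":0.82,"rx":0,"ry":0,"rz":0},
    {"dx":-0.008,"dy":0.013,"dz":0.85,"rx":0,"ry":0,"rz":0},
    {"dx":-0.008,"dy":0.013,"dz":0.855,"rx":0,"ry":0,"rz":0},
    {"dx":-0.008,"dy":0.013,"dz":0.855,"rx":0,"ry":0,"rz":0},
  ],
)

```text
time: 19.3
tcp_pos: [0.4795, 0.0463, 0.0509]
orientation: [1.901, 2.5, 0.001]
force: [0.6, 0.2, -0.9]
width: 0.0191
gripper_force: 39.6
```

>>> apply_moves(
  rows=[
    {"dx":0,"dy":0,"dz":0.01,"rx":0,"ry":0,"rz":0},
    {"dx":0,"dy":0,"dz":0.02,"rx":0,"ry":0,"rz":0},
    {"dx":0,"dy":0,"dz":0.021,"rx":0,"ry":0,"rz":0},
    {"dx":0,"dy":0,"dz":0.021,"rx":0,"ry":0,"rz":0},
  ],
)

```text
time: 19.63
tcp_pos: [0.479, 0.0468, 0.0474]
orientation: [1.9, 2.501, 0.001]
force: [0.7, 0.9, -1.5]
width: 0.0191
gripper_force: 39.7
```

>>> apply_moves(
  rows=[
    {"dx":0,"dy":0.02,"dz":0,"rx":0,"ry":0,"rz":0},
    {"dx":0,"dy":0.05,"dz":0,"rx":0,"ry":0,"rz":0},
    {"dx":0,"dy":0.08,"dz":0,"rx":0,"ry":0,"rz":0},
    {"dx":0,"dy":0.11,"dz":0,"rx":0,"ry":0,"rz":0},
    {"dx":0,"dy":0.14,"dz":0,"rx":0,"ry":0,"rz":0},
    {"dx":0,"dy":0.16,"dz":0,"rx":0,"ry":0,"rz":0},
    {"dx":0,"dy":0.18,"dz":0,"rx":0,"ry":0,"rz":0},
    {"dx":0,"dy":0.2,"dz":0,"rx":0,"ry":0,"rz":0},
    {"dx":0,"dy":0.2,"dz":0,"rx":0,"ry":0,"rz":0},
  ],
)

```text
time: 20.38
tcp_pos: [0.5087, 0.0554, 0.0473]
orientation: [1.9, 2.501, 0.002]
force: [-2.0, 3.3, 5.9]
width: 0.0189
gripper_force: 40.7
```

>>> apply_moves(
  rows=[
    {"dx":0.005,"dy":0.01,"dz":-0.004,"rx":0,"ry":0,"rz":0},
    {"dx":0.005,"dy":0.03,"dz":-0.004,"rx":0,"ry":0,"rz":0},
    {"dx":0.005,"dy":0.05,"dz":-0.004,"rx":0,"ry":0,"rz":0},
    {"dx":0.005,"dy":0.07,"dz":-0.004,"rx":0,"ry":0,"rz":0},
    {"dx":0.005,"dy":0.09,"dz":-0.004,"rx":0,"ry":0,"rz":0},
    {"dx":0.005,"dy":0.11,"dz":-0.004,"rx":0,"ry":0,"rz":0},
    {"dx":0.005,"dy":0.12,"dz":-0.004,"rx":0,"ry":0,"rz":0},
    {"dx":0.005,"dy":0.12,"dz":-0.004,"rx":0,"ry":0,"rz":0},
  ],
)

```text
time: 21.05
tcp_pos: [0.5251, 0.0604, 0.0475]
orientation: [1.9, 2.501, 0.0]
force: [0.0, 0.3, -1.2]
width: 0.0192
gripper_force: 39.8
```

>>> apply_moves(
  rows=[
    {"dx":0,"dy":0.02,"dz":0,"rx":0,"ry":0,"rz":0},
    {"dx":0,"dy":0.04,"dz":0,"rx":0,"ry":0,"rz":0},
    {"dx":0,"dy":0.06,"dz":0,"rx":0,"ry":0,"rz":0},
    {"dx":0,"dy":0.08,"dz":0,"rx":0,"ry":0,"rz":0},
    {"dx":0,"dy":0.1,"dz":0,"rx":0,"ry":0,"rz":0},
    {"dx":0,"dy":0.12,"dz":0,"rx":0,"ry":0,"rz":0},
    {"dx":0,"dy":0.12,"dz":0,"rx":0,"ry":0,"rz":0},
    {"dx":0,"dy":0.12,"dz":0,"rx":0,"ry":0,"rz":0},
  ],
)

```text
time: 21.72
tcp_pos: [0.5419, 0.0651, 0.0474]
orientation: [-1.9, -2.502, 0.0]
force: [-2.7, -0.1, -0.5]
width: 0.019
gripper_force: 39.9
```

>>> apply_moves(
  rows=[
    {"dx":0,"dy":0.008,"dz":0,"rx":0,"ry":0,"rz":0},
    {"dx":0,"dy":0.016,"dz":0,"rx":0,"ry":0,"rz":0},
    {"dx":0,"dy":0.024,"dz":0,"rx":0,"ry":0,"rz":0},
    {"dx":0,"dy":0.03,"dz":0,"rx":0,"ry":0,"rz":0},
    {"dx":0,"dy":0.03,"dz":0,"rx":0,"ry":0,"rz":0},
  ],
)

```text
time: 22.13
tcp_pos: [0.5461, 0.0663, 0.0474]
orientation: [-1.9, -2.501, 0.001]
force: [-3.2, 0.1, -1.4]
width: 0.0189
gripper_force: 39.7
```

>>> apply_moves(
  rows=[
    {"dx":0,"dy":0.006,"dz":0,"rx":0,"ry":0,"rz":0},
    {"dx":0,"dy":0.012,"dz":0,"rx":0,"ry":0,"rz":0},
    {"dx":0,"dy":0.012,"dz":0,"rx":0,"ry":0,"rz":0},
  ],
)

```text
time: 22.38
tcp_pos: [0.5478, 0.0668, 0.0474]
orientation: [-1.9, -2.501, 0.001]
force: [-4.4, -0.2, 0.6]
width: 0.0186
gripper_force: 40.1
```

>>> apply_moves(
  rows=[
    {"dx":0,"dy":0.006,"dz":0,"rx":0,"ry":0,"rz":0},
    {"dx":0,"dy":0.012,"dz":0,"rx":0,"ry":0,"rz":0},
    {"dx":0,"dy":0.012,"dz":0,"rx":0,"ry":0,"rz":0},
  ],
)

```text
time: 22.63
tcp_pos: [0.5488, 0.0671, 0.0474]
orientation: [-1.9, -2.5, 0.002]
force: [-7.6, -1.6, 3.9]
width: 0.0191
gripper_force: 40.4
```

>>> apply_moves(
  rows=[
    {"dx":0,"dy":0.005,"dz":0,"rx":0,"ry":0,"rz":0},
    {"dx":0,"dy":0.005,"dz":0,"rx":0,"ry":0,"rz":0},
    {"dx":0,"dy":0.005,"dz":0,"rx":0,"ry":0,"rz":0},
  ],
)

```text
time: 22.88
tcp_pos: [0.5488, 0.0671, 0.0474]
orientation: [-1.899, -2.5, 0.004]
force: [-10.4, -3.2, 6.3]
width: 0.0189
gripper_force: 40.7
```

```bash
cat > d.py <<'E'
from h import *
s=get_state();print(s["time"],s["tcp_pos"].round(4),s["force"].round(1))
w=Cam("wrist");dock(w)
m=w.mask([0,150,100],[6,255,255],(200,60,480,330));print([(b[0],b[1].round(1),b[2]) for b in w.blobs(m)[:2]])
d=np.array([.9632,.2689]);n=np.array([-.2689,.9632]);h=np.array([.5455,.0653])
print("rest pad pix",[w.pix([*(h+d*x/1e3+n*y/1e3),.0725]).round(1) for x in(-4.5,19.5) for y in(-49.5,-71.5)])
for b in w.blobs(w.mask([50,100,40],[85,255,255],(250,60,480,330)),60)[:1]:print("green",b[0],b[2],w.plane(b[1],.085).round(4))
E
python3 d.py
```

```text
22.8833 [0.5488 0.0671 0.0474] [-10.4  -3.2   6.3]Traceback (most recent call last):
  File "d.py", line 3, in <module>
    w=Cam("wrist");dock(w)
                   ~~~~^^^
  File "h.py", line 41, in dock
    m=w.mask([0,150,100],[6,255,255],(200,60,480,330));b=w.blobs(m)[0];pad=w.plane(b[1],.0725)
                                                         ~~~~~~~~~~^^^
IndexError: list index out of range
```

>>> apply_moves(
  rows=[
    {"dx":0,"dy":-0.01,"dz":0,"rx":0,"ry":0,"rz":0},
    {"dx":0,"dy":-0.02,"dz":0,"rx":0,"ry":0,"rz":0},
    {"dx":0,"dy":-0.03,"dz":0,"rx":0,"ry":0,"rz":0},
    {"dx":0,"dy":-0.03,"dz":0,"rx":0,"ry":0,"rz":0},
    {"dx":0,"dy":-0.03,"dz":0,"rx":0,"ry":0,"rz":0},
  ],
)

```text
time: 23.35
tcp_pos: [0.5462, 0.0663, 0.0475]
orientation: [1.9, 2.502, 0.0]
force: [-2.9, 0.2, -2.3]
width: 0.019
gripper_force: 39.7
```

>>> apply_moves(
  rows=[
    {"dx":0,"dy":-0.006,"dz":0,"rx":0,"ry":0,"rz":0},
    {"dx":0,"dy":-0.012,"dz":0,"rx":0,"ry":0,"rz":0},
    {"dx":0,"dy":-0.012,"dz":0,"rx":0,"ry":0,"rz":0},
  ],
)

```text
time: 23.6
tcp_pos: [0.546, 0.0662, 0.0479]
orientation: [1.899, 2.5, 0.004]
force: [2.2, 2.4, -4.6]
width: 0.0189
gripper_force: 39.5
```

The plate resists the tug with about 3 N and does not move, so the catch holds. Easing off, letting go and backing away upward.

>>> apply_moves(
  rows=[
    {"dx":0,"dy":0.008,"dz":0.003,"rx":0,"ry":0,"rz":0},
    {"dx":0,"dy":0.008,"dz":0.003,"rx":0,"ry":0,"rz":0},
  ],
)

```text
time: 23.77
tcp_pos: [0.5461, 0.0662, 0.0474]
orientation: [1.9, 2.501, 0.001]
force: [-0.4, 0.7, 0.4]
width: 0.0191
gripper_force: 40.1
```

>>> apply_moves(
  rows=[
    {"dx":0,"dy":0,"dz":0,"rx":0,"ry":0,"rz":0},
    {"dx":0,"dy":0,"dz":0,"rx":0,"ry":0,"rz":0},
    {"dx":0,"dy":0,"dz":0,"rx":0,"ry":0,"rz":0},
    {"dx":0,"dy":0,"dz":0,"rx":0,"ry":0,"rz":0},
    {"dx":0,"dy":0,"dz":0,"rx":0,"ry":0,"rz":0},
    {"dx":0,"dy":0,"dz":0,"rx":0,"ry":0,"rz":0},
  ],
  grip=0,
)

```text
time: 24.27
tcp_pos: [0.5457, 0.0661, 0.0471]
orientation: [1.9, 2.502, 0.0]
force: [0.6, -0.2, -0.2]
width: 0.0853
gripper_force: 0.0
```

>>> apply_moves(
  rows=[
    {"dx":0,"dy":0,"dz":-0.1,"rx":0,"ry":0,"rz":0},
    {"dx":0,"dy":0,"dz":-0.3,"rx":0,"ry":0,"rz":0},
    {"dx":0,"dy":0,"dz":-0.55,"rx":0,"ry":0,"rz":0},
    {"dx":0,"dy":0,"dz":-0.8,"rx":0,"ry":0,"rz":0},
    {"dx":0,"dy":-0.2,"dz":-1.0,"rx":0,"ry":0,"rz":0},
    {"dx":0,"dy":-0.4,"dz":-1.0,"rx":0,"ry":0,"rz":0},
    {"dx":0,"dy":-0.5,"dz":-1.0,"rx":0,"ry":0,"rz":0},
    {"dx":0,"dy":-0.5,"dz":-1.0,"rx":0,"ry":0,"rz":0},
    {"dx":0,"dy":-0.5,"dz":-1.0,"rx":0,"ry":0,"rz":0},
  ],
)

```text
time: 25.02
tcp_pos: [0.4734, 0.0459, 0.1975]
orientation: [1.9, 2.501, 0.001]
force: [0.5, 0.2, 0.1]
width: 0.0852
gripper_force: 0.0
```

```bash
sed -i 's/dock(w)/pass/' d.py; python3 d.py; python3 - <<'E'
from h import *
t=Cam("top");s=Cam("scene")
B=[[105,120,60],[130,255,255]];G=[[50,100,40],[85,255,255]]
# height check of blue block in nest (triangulated mid height ~.03)
p=[.5305,-.190,.035];a=s.pix(p).astype(int);b=t.pix(p).astype(int)
x=s.blobs(s.mask(*B,(a[0]-12,a[1]-12,a[0]+12,a[1]+12)),3);y=t.blobs(t.mask(*B,(b[0]-10,b[1]-10,b[0]+10,b[1]+10)),3)
print(x[:1],y[:1]); print(tri(s,x[0][1],t,y[0][1])) if x and y else 0
w=Cam("wrist");m=w.mask([0,0,0],[180,255,60])
q=w.pix([.359,-.1,.02]);print("loupe pix",q)
E
```

```text
25.0167 [0.4734 0.0459 0.1975] [0.5 0.2 0.1]
[(np.int32(345), array([392.4, 239.7]), array([382, 230,  22,  19], dtype=int32))]
rest pad pix [array([382.7, 231.1]), array([381.4, 249.1]), array([404.7, 231. ]), array([402.9, 249.1])]
green 411 [380 177  25  27] [0.5424 0.0665 0.085 ]
[(np.int32(71), array([384.33802817, 246.73239437]), array([380, 242,  11,  11], dtype=int32))] [(np.int32(22), array([394.27272727, 207.68181818]), array([391, 204,   8,   7], dtype=int32))]
[ 0.5284507  -0.19178399  0.03091795]
loupe pix [204.62015305 256.34732214]
```

```bash
python3 -c "
from rig import sign_off;print(sign_off())"
```

```text
the job is handed in; nothing more can be done
None
```

The changeover is done and handed in at about 25 s: the blue plate lies in the tray's left nest, and the green plate is in the dovetail at home, where a 3 N tug did not move it and the catch pad is back at its rest height.

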